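# Refill the burner frame from the tile magazine

## Robot

A 7-joint arm with a two-finger parallel gripper is mounted at the origin on the work surface. World frame = base frame: x ahead of the robot, y to its left, z up, the work surface at z = 0. Lengths are in m, angles in degrees, forces in N, time in s.
With the tool pointing down it reaches from about 0.425 to 1.025 m from the base axis. Payload 9.4 kg.
Tool frame: the origin (TCP) lies at the very end of the fingers, on their centre line; the grasp point (between the pads) lies 19 mm behind it; z points along the fingers, y is the line along which they close (so a half turn about z gives the same grasp; the last joint's range is limited). The gripper opens to 85 mm and grips with 20 to 120 N. Pads are 22 mm wide; open, the fingers measure 114 mm over their backs; the gripper's body (76 mm by 85 mm) begins 54 mm behind the grasp point. The pads swing forward as they close: fully open they stand 13 mm farther back than shut.
Start: joints at [66.996, 34.337, -0.143, 91.639, 0.103, 54.024, -4.572], TCP at [0.231, -0.687, 0.208] pointing down, gripper open.
Joint ranges: [-147.43, 147.43], [-19.82, 112.94], [-74.19, 73.91], [6.32, 146.72], [-59.91, 239.91], [6.04, 106.73], [-150.56, 150.56]. Speed limits (degrees/s): [127.2, 127.2, 172.46, 172.46, 180, 180, 180].

## Interface

Orientations are given as a 3x3 rotation matrix whose columns are the frame's x, y, z axes.
In Python, from cell import robot gives the robot as it stands. The module is installed in compiled form; this text tells all that it offers.
- The arm moves only by the tool step_arm, never from a script. Its argument "plan" is a list of rows, each a list of 3 entries, a list of its own where there are three numbers: the shift along the world's x, y, z in m, then the turn, a rotation vector about the world's x, y, z in rad, then the opening, from 0 (shut) to 1 (fully open). In form: [[[x, y, z], [wx, wy, wz], jaw], ...]. A call has 1 to 5 rows; each row is the pose to reach, as a shift and turn from the pose commanded when the call began; what a row does not reach only later rows make up. A row lasts 1/8 s, in which the tool goes at most 62.5 mm and 10.7 degrees, less where a joint would pass 70% of its speed; a pose out of reach is approached as far as the arm can. A call with a gripper value outside its range is refused whole. The fingers move at their own pace and stop on an object; "newtons" is the grip in N (left out, the last holds). Time passes only in rows, so rows that repeat a pose let the fingers close. It gives the time, the measured TCP pose, the force, the opening and the grip force at its end, in the units of the state.
- robot.read_state(): the state, without advancing time (a new reading comes with each control period).
- robot.capture(name): name is "scene" or "top" or "wrist"; returns the picture (420x560x3 uint8, blue, green, red); there is no depth.
- robot.camera_info(name): a dict with "fovy" (degrees; the focal length in pixels is half the picture's height over the tangent of half this angle, whatever the lens; pixels are square), "cx", "cy" (the principal point, pixels), "k1" (the pictures are not rectified: a ray, as slopes to the right and down, at radius r is drawn at 1 + k1 r^2 times it, then the intrinsics apply), "world_from_camera" (4x4, takes a point from camera to world coordinates). Camera axes: x right, y down, z forward; pixel columns grow to the right and rows downward; lengths in m; the calibration is good to about 2 mm. A picture is of the moment at which its call begins: read the wrist's pose just before it. camera_info takes no time and is no camera call; for the wrist camera it gives the pose at the moment of the call.
- robot.hand_in(): hands the job in; it is judged then, once.
The state is a dict: "time": time; "joints": joint angles; "joint_velocities": joint speeds; "joint_torque": joint torques, N m; "position": TCP position; "tool_rot": TCP orientation; "wrist_force": force on the tool from outside, world axes, zero at the start; "moment": the same for the moment, N m; "opening": finger opening in m; "finger_force": force on a finger pad.
Only numpy, scipy, OpenCV 4.12 (cv2) and the standard library are available. Lean on these libraries where they do the work, as an engineer would, in place of code of your own. Each camera call takes 0.05 s, during which the arm holds its last target. There are 200 camera calls.

## Task

Clear the iron pipe unions from in front of the blue tile magazine into the steel tray, and lift the shutter plate out of the magazine and lean it against the copper rail, foot on the table. Then draw every tile out of the magazine from the bottom and lay each in a bay of its own in the burner frame, any bay, pressing it home until it is flush with the frame. Leave the other things on the table where they are.

Things in the scene. Friction and masses are not known exactly. Their poses are not given: they have to be found in the camera images.
- magazine: blue gravity-fed tile magazine, fixed, no floor; origin on the table, middle of the bottom tile's front edge at the start; x points back into it, z up; tiles slide out along the table to -x. Side walls 67 mm tall, inner faces y = +-32, from x = 75 to 165 mm; back wall x = 168. Tile front edges start at x = 0, 20, 40 mm from the bottom up; when one is drawn clear the rest drop straight down
- gate (a point): lower edge of the yellow gate, 30 mm wide (magazine x = 13 to 18 mm), 21.5 mm above the table: only the bottom tile passes under it. A yellow strap 30 mm wide runs from it over the stack, top 67 mm above the table. The bottom tile's front 20 mm is clear of the tile above, and free at both sides (no walls before x = 75), so it can be gripped there from above
- guides (a point): middle between the two slotted steel guides of the shutter, at table height: guides 50 mm tall at magazine y = +-66 to 83, x = -26 to 0 mm; low rails 12 mm tall run back from them to the back wall
- shutter: flat aluminium shutter plate with a red band, 10 (x) x 150 (y) x 130 (z, height) mm, 0.35 kg; origin: centre of its lower edge. It starts standing upright on the table in the slots of the two guides, closing the magazine's front (centre about 13 mm in front of the magazine's origin), and lifts straight up out of them
- rail: leaning rail: a horizontal copper pipe of 16 mm diameter whose axis is 72 mm above the table, along this body's y, on two posts 216 mm apart (posts 16 mm wide, feet reaching 35 mm either way along x), fixed; origin on the table under the pipe's middle, x horizontal and square to the pipe
- tray: low steel tray, fixed, 160 (x) x 240 (y) mm outside, walls 18 mm tall and 5 mm thick, floor 5 mm thick; origin: centre of its underside
- frame: dark steel burner frame, fixed, 156 (x) x 260 (y) x 30 (z) mm, three bays in a row along y (124 x 64 mm, 20 mm ribs between); origin: centre of underside. In each bay lies a pale bedding pad: a tile laid in rests on it 6 mm proud of the frame's top; pressed on its middle with about 8 N the pad gives way and stays down, leaving the tile flush at full depth
- bay_0 (a point): the -y end bay of the burner frame: centre of its mouth, level with the frame's top face; x along the bay's 124 mm length, y across its 64 mm width, z up. A tile that is home has its underside 18 mm below this point
- bay_1 (a point): middle bay of the burner frame: centre of its mouth, level with the frame's top face; x along the bay's 124 mm length, y across its 64 mm width, z up. A tile that is home has its underside 18 mm below this point
- bay_2 (a point): the +y end bay of the burner frame: centre of its mouth, level with the frame's top face; x along the bay's 124 mm length, y across its 64 mm width, z up. A tile that is home has its underside 18 mm below this point
- tile_0: terracotta burner tile with small dark dots on top, 120 (x) x 60 (y) x 18 (z) mm, 0.18 kg; origin: centre of its underside. tile_0 starts at the bottom of the magazine's stack, tile_1 on it, tile_2 (absent in some starts) on top, each set back 20 mm on the one below
- tile_1: terracotta burner tile with small dark dots on top, 120 (x) x 60 (y) x 18 (z) mm, 0.18 kg; origin: centre of its underside. tile_0 starts at the bottom of the magazine's stack, tile_1 on it, tile_2 (absent in some starts) on top, each set back 20 mm on the one below
- tile_2: terracotta burner tile with small dark dots on top, 120 (x) x 60 (y) x 18 (z) mm, 0.18 kg; origin: centre of its underside. tile_0 starts at the bottom of the magazine's stack, tile_1 on it, tile_2 (absent in some starts) on top, each set back 20 mm on the one below
- union_a: dark cast-iron pipe union, a round hex-banded piece 52 mm diameter, 42 mm tall, 0.55 kg, standing upright on the table in front of the magazine; origin: centre of its underside. union_b is absent in some starts
- union_b: dark cast-iron pipe union, a round hex-banded piece 52 mm diameter, 42 mm tall, 0.55 kg, standing upright on the table in front of the magazine; origin: centre of its underside. union_b is absent in some starts
- gauge: round brass pressure gauge with a cracked face, 84 mm diameter, 32 mm tall, lying face up behind the work; leave it; origin: centre of underside
- thermostat: cream bakelite thermostat dial, 90 mm diameter, 34 mm tall, leave it; origin: centre of underside
- gasket: grey rubber gasket ring, 84 mm outer diameter, 8 mm tall, leave it; origin: centre of underside
- wrench: steel wrench lying on the table near the robot's right, leave it; origin: on it at the table
- brush: brush lying on the table beyond the rail, at the left, leave it; origin: on it at the table

How it is judged (in metres and radians):
On the way:
1. the shutter leans against the copper rail, its foot on the table ((x of shutter in the frame of rail between 0.015 and 0.08 m or x of shutter in the frame of rail between -0.08 and -0.015 m) and y of shutter in the frame of rail between -0.07 and 0.07 m and z of shutter in the frame of rail between -0.01 and 0.015 m and angle between shutter's own z axis and vertical between 0.12 and 0.65 rad and angle between the y axis of shutter and the y axis of rail, either way round below 0.25 rad and contact force between shutter and rail above 0.05 N and linear speed of shutter below 0.02 m/s), for 0.2 s.
At the end, for the whole second after the job is handed in: Unions in the tray; shutter leaning on the rail, foot on the table within 15-80 mm of the rail's line and 70 mm of its middle, 7-37 deg off upright, square within 0.25 rad; each tile in a bay within 5 mm of centre, level, its top flush (+2/-2.5 mm); all at rest (all of step 1 and x of union_a in the frame of tray between -0.075 and 0.075 m and y of union_a in the frame of tray between -0.115 and 0.115 m and z of union_a in the frame of tray between -0.005 and 0.04 m and linear speed of each of union_a, union_b below 0.02 m/s and x of union_b in the frame of tray between -0.075 and 0.075 m and y of union_b in the frame of tray between -0.115 and 0.115 m and z of union_b in the frame of tray between -0.005 and 0.04 m and ((x of tile_0 in the frame of bay_0 between -0.005 and 0.005 m and y of tile_0 in the frame of bay_0 between -0.005 and 0.005 m and z of tile_0 in the frame of bay_0 between -0.0205 and -0.016 m and angle between tile_0's own z axis and vertical below 0.03 rad and linear speed of tile_0 below 0.02 m/s) or (x of tile_0 in the frame of bay_1 between -0.005 and 0.005 m and y of tile_0 in the frame of bay_1 between -0.005 and 0.005 m and z of tile_0 in the frame of bay_1 between -0.0205 and -0.016 m and angle between tile_0's own z axis and vertical below 0.03 rad and linear speed of tile_0 below 0.02 m/s) or (x of tile_0 in the frame of bay_2 between -0.005 and 0.005 m and y of tile_0 in the frame of bay_2 between -0.005 and 0.005 m and z of tile_0 in the frame of bay_2 between -0.0205 and -0.016 m and angle between tile_0's own z axis and vertical below 0.03 rad and linear speed of tile_0 below 0.02 m/s)) and ((x of tile_1 in the frame of bay_0 between -0.005 and 0.005 m and y of tile_1 in the frame of bay_0 between -0.005 and 0.005 m and z of tile_1 in the frame of bay_0 between -0.0205 and -0.016 m and angle between tile_1's own z axis and vertical below 0.03 rad and linear speed of tile_1 below 0.02 m/s) or (x of tile_1 in the frame of bay_1 between -0.005 and 0.005 m and y of tile_1 in the frame of bay_1 between -0.005 and 0.005 m and z of tile_1 in the frame of bay_1 between -0.0205 and -0.016 m and angle between tile_1's own z axis and vertical below 0.03 rad and linear speed of tile_1 below 0.02 m/s) or (x of tile_1 in the frame of bay_2 between -0.005 and 0.005 m and y of tile_1 in the frame of bay_2 between -0.005 and 0.005 m and z of tile_1 in the frame of bay_2 between -0.0205 and -0.016 m and angle between tile_1's own z axis and vertical below 0.03 rad and linear speed of tile_1 below 0.02 m/s)) and ((x of tile_2 in the frame of bay_0 between -0.005 and 0.005 m and y of tile_2 in the frame of bay_0 between -0.005 and 0.005 m and z of tile_2 in the frame of bay_0 between -0.0205 and -0.016 m and angle between tile_2's own z axis and vertical below 0.03 rad and linear speed of tile_2 below 0.02 m/s) or (x of tile_2 in the frame of bay_1 between -0.005 and 0.005 m and y of tile_2 in the frame of bay_1 between -0.005 and 0.005 m and z of tile_2 in the frame of bay_1 between -0.0205 and -0.016 m and angle between tile_2's own z axis and vertical below 0.03 rad and linear speed of tile_2 below 0.02 m/s) or (x of tile_2 in the frame of bay_2 between -0.005 and 0.005 m and y of tile_2 in the frame of bay_2 between -0.005 and 0.005 m and z of tile_2 in the frame of bay_2 between -0.0205 and -0.016 m and angle between tile_2's own z axis and vertical below 0.03 rad and linear speed of tile_2 below 0.02 m/s))); the robot touches nothing.
It fails at once if a bystander is moved by more than 40 mm (distance of any of gauge, thermostat, gasket, wrench, brush from where it was at the start of the episode above 0.04 m).
Of tile_2, union_b only 1 to 2 are there at a start; the rules pass over those that are not, and their reading is None.
At some moment in a run one of union_a, union_b may be knocked a few centimetres aside while the robot is not near it.
It also fails if it takes over 210 s, if anything falls off the work surface, if the arm or the gripper's body presses on something with over 40 N, if the wrist force passes 120 N, or if a joint passes its speed limit or range.

## Working session

There is one attempt and no reset: what is moved stays moved. The work goes in short steps, Python scripts to look and compute and a tool call to move; the robot and the scene stay as the last step left them, time stands still between calls to the robot, and variables do not carry over. Pictures are saved under pics/ and viewed, at most 14 in all, crops included, and the job is handed in when it is done.

Besides the shell and the picture viewer there is one more tool, called after "Request:" as name([rows], argument=value, ...), one row to a line, values as JSON. step_arm: Moves the arm, as the interface text tells. Its arguments: {"type":"object","properties":{"plan":{"type":"array"},"newtons":{"type":"number"}},"required":["plan"]}

```bash
mkdir -p pics
cat > h.py <<'E'
import numpy as np, cv2
from cell import robot
def ray(name,px,info=None):
    i=info or robot.camera_info(name); f=210/np.tan(np.radians(i["fovy"]/2))
    px=np.atleast_2d(np.array(px,float)); d=(px-[i["cx"],i["cy"]])/f
    u=d.copy()
    for _ in range(30): u=d/(1+i["k1"]*(u**2).sum(1,keepdims=True))
    T=np.array(i["world_from_camera"]); 
    return T[:3,3],(T[:3,:3]@np.c_[u,np.ones(len(u))].T).T
def at(name,px,z,info=None):
    o,d=ray(name,px,info); return o+d*((np.asarray(z)-o[2])/d[:,2])[:,None] 
def proj(name,P,info=None):
    i=info or robot.camera_info(name); f=210/np.tan(np.radians(i["fovy"]/2))
    T=np.array(i["world_from_camera"]); c=(np.atleast_2d(P)-T[:3,3])@T[:3,:3]
    u=c[:,:2]/c[:,2:]; return u*(1+i["k1"]*(u**2).sum(1,keepdims=True))*f+[i["cx"],i["cy"]]
def st():
    s=robot.read_state(); print("t",s["time"],"p",np.round(s["position"],4),"F",np.round(s["wrist_force"],1),"op",round(s["opening"],4),"ff",np.round(s["finger_force"],1)); return s
E
python3 - <<'E'
from h import *
np.set_printoptions(suppress=True,precision=4)
for n in("scene","top"):
    im=robot.capture(n); cv2.imwrite(f"pics/{n}0.png",im); cv2.imwrite(f"pics/{n}0x.png",cv2.resize(im,(800,600),interpolation=cv2.INTER_CUBIC)); i=robot.camera_info(n);print(n,i)
s=st();print(s["tool_rot"])
E
```

```text
scene {'fovy': 48.995267753557094, 'cx': 282.0523837267858, 'cy': 207.11312711504416, 'k1': -0.09523915255438842, 'world_from_camera': array([[ 0.8385,  0.3857, -0.3849,  1.0121],
       [ 0.5449, -0.5947,  0.5911, -0.6519],
       [-0.0009, -0.7054, -0.7088,  0.8804],
       [ 0.    ,  0.    ,  0.    ,  1.    ]])}
top {'fovy': 54.784199792878155, 'cx': 278.1463630693156, 'cy': 206.3820044804268, 'k1': -0.09260131221840776, 'world_from_camera': array([[ 0.0258, -0.9912,  0.1295,  0.4306],
       [-0.9991, -0.0299, -0.0293,  0.0756],
       [ 0.0329, -0.1286, -0.9911,  1.0176],
       [ 0.    ,  0.    ,  0.    ,  1.    ]])}
t 0.1 p [ 0.2312 -0.6867  0.2069] F [0.6 0.4 0. ] op 0.0853 ff 0.0
[[ 0.9477  0.3192 -0.0006]
 [ 0.3192 -0.9477  0.0013]
 [-0.0001 -0.0014 -1.    ]]
```

View pics/top0x.png

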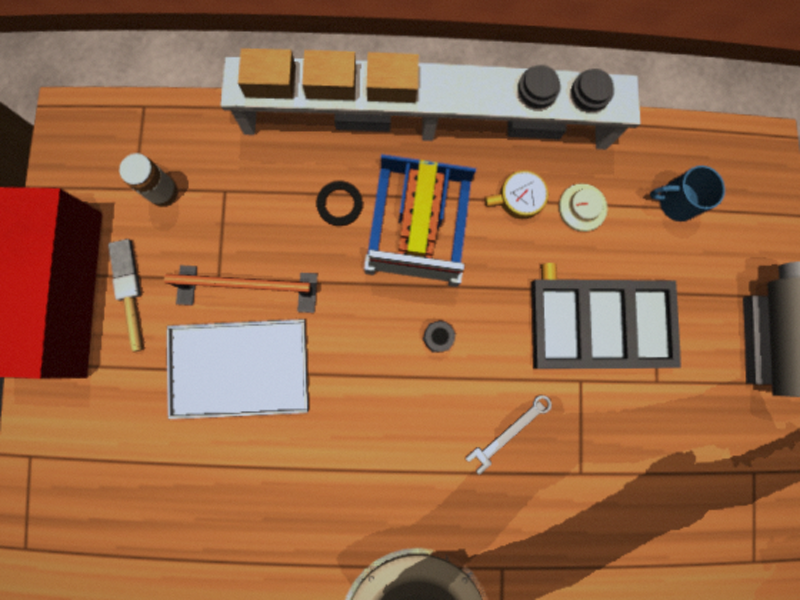

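View pics/scene0x.png

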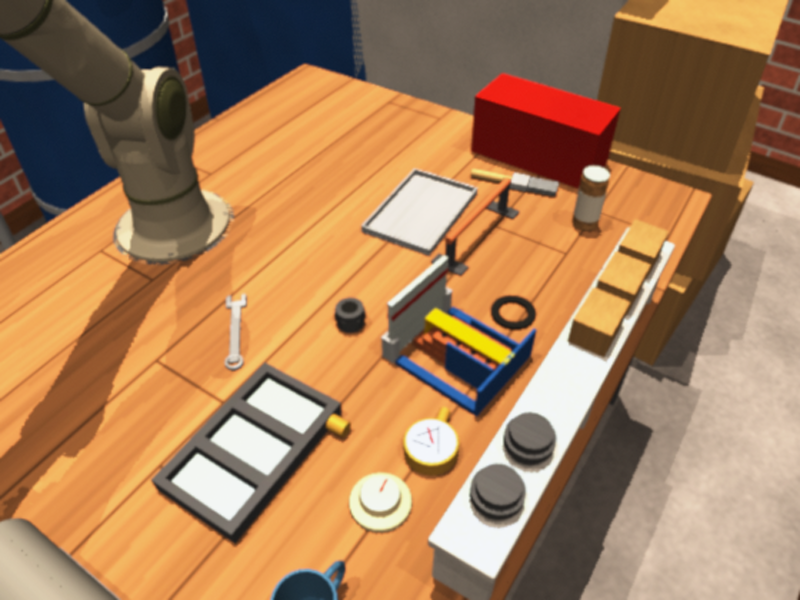

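The top picture shows one union at (440,336), the shutter and guides at (370..462, 262..280) and the blue magazine with three tiles behind them. The frame is at (535..680, 281..367), the tray at (168..307, 320..418), and the rail's pipe runs from (166,280) to (312,288). The scene view agrees: one union, with the shutter standing.

Run:
```python
from h import *
np.set_printoptions(suppress=True,precision=4)
k=560/800
P={"union":(440,336,.042),"gR":(457,279,.05),"gL":(370,267,.05),"shTopL":(370,255,.13),"shTopR":(463,267,.13),"magBR":(475,172,.067),"magBL":(382,157,.067),
"frTL":(535,282,.03),"frTR":(678,281,.03),"frBR":(680,367,.03),"frBL":(534,366,.03),
"railL":(166,280,.08),"railR":(312,288,.08),"postL":(186,285,0),"postR":(308,292,0),
"trTL":(168,326,.018),"trTR":(305,321,.018),"trBR":(307,411,.018),"trBL":(171,418,.018),"strapB":(428,162,.067),"strapF":(420,254,.067)}
for n,v in P.items(): print(n,at("top",[(v[0]*k,v[1]*k)],[v[2]])[0])
print("scene union",at("scene",[(350*k,306*k)],[.042]), "shut top L,R",at("scene",[(448*k,260*k),(390*k,302*k)],[.13,.13]))
print(robot.camera_info("wrist"))
im=robot.capture("top")[100:200,245:345]; cv2.imwrite("pics/a.png",cv2.resize(im,None,fx=6,fy=6,interpolation=cv2.INTER_CUBIC))
```

```text
union [ 0.4901 -0.0272  0.042 ]
gR [ 0.5872 -0.0537  0.05  ]
gL [0.6031 0.0946 0.05  ]
shTopL [0.6079 0.0936 0.13  ]
shTopR [ 0.5935 -0.0522  0.13  ]
magBR [ 0.772  -0.0807  0.067 ]
magBL [0.7926 0.08   0.067 ]
frTL [ 0.5895 -0.1938  0.03  ]
frTR [ 0.5998 -0.4572  0.03  ]
frBR [ 0.4463 -0.4558  0.03  ]
frBL [ 0.4434 -0.1916  0.03  ]
railL [0.5662 0.4286 0.08  ]
railR [0.5601 0.1874 0.08  ]
postL [0.5698 0.4218 0.    ]
postR [0.5638 0.2037 0.    ]
trTL [0.4947 0.4422 0.018 ]
trTR [0.5108 0.2044 0.018 ]
trBR [0.3576 0.1944 0.018 ]
trBL [0.3378 0.4266 0.018 ]
strapB [0.7866 0.0007 0.067 ]
strapF [0.6249 0.0113 0.067 ]
scene union [[ 0.492 -0.025  0.042]] shut top L,R [[ 0.6221  0.0877  0.13  ]
 [ 0.5949 -0.049   0.13  ]]
{'fovy': 60.52831340917411, 'cx': 284.02178642329295, 'cy': 209.13881028391418, 'k1': -0.09135369230799244, 'world_from_camera': array([[ 0.3193, -0.8995, -0.2982,  0.3065],
       [-0.9476, -0.304 , -0.0977, -0.6615],
       [-0.0027,  0.3138, -0.9495,  0.3724],
       [ 0.    ,  0.    ,  0.    ,  1.    ]])}
```

View pics/a.png

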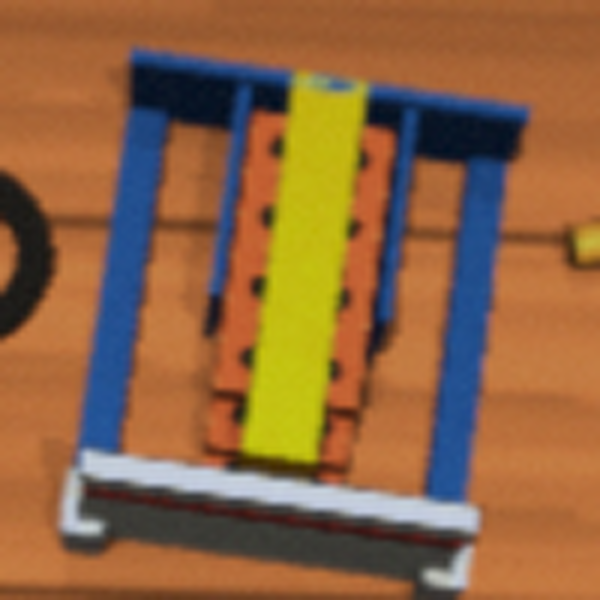

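The crop shows three tiles: the orange stack steps at rows 390, 440 and 465. The strap runs from (330,78) to (283,460), and the shutter's top edge from (85,462) to (478,518). I'll move over the union and magazine front for a closer look.

Request:
step_arm([
  [[0.1,0.24,0.1],[0,0,0.4],1],
  [[0.1,0.24,0.1],[0,0,0.4],1],
  [[0.1,0.24,0.1],[0,0,0.4],1],
  [[0.1,0.24,0.1],[0,0,0.4],1],
  [[0.1,0.24,0.1],[0,0,0.4],1],
])

```text
time: 0.78
position: [0.333, -0.4442, 0.3091]
tool_rot: [[0.746, 0.666, 0.001], [0.666, -0.746, -0.001], [0.001, 0.001, -1.0]]
wrist_force: [-0.5, -1.1, -0.7]
opening: 0.0854
finger_force: 0.0
```

Request:
step_arm([
  [[0.1,0.24,0],[0,0,0.4],1],
  [[0.1,0.24,0],[0,0,0.4],1],
  [[0.1,0.24,0],[0,0,0.4],1],
  [[0.1,0.24,0],[0,0,0.4],1],
  [[0.1,0.24,0],[0,0,0.4],1],
])

```text
time: 1.4
position: [0.4327, -0.2031, 0.3079]
tool_rot: [[0.426, 0.905, 0.001], [0.905, -0.426, 0.001], [0.001, 0.0, -1.0]]
wrist_force: [-0.4, -1.0, -0.6]
opening: 0.0852
finger_force: 0.0
```

Request:
step_arm([
  [[0.1,0.21,0],[0,0,0.341],1],
  [[0.1,0.21,0],[0,0,0.341],1],
  [[0.1,0.21,0],[0,0,0.341],1],
  [[0.1,0.21,0],[0,0,0.341],1],
  [[0.1,0.21,0],[0,0,0.341],1],
])

```text
time: 2.02
position: [0.5324, 0.0057, 0.3074]
tool_rot: [[0.1, 0.995, 0.0], [0.995, -0.1, 0.001], [0.001, -0.0, -1.0]]
wrist_force: [0.0, -0.8, 0.3]
opening: 0.0852
finger_force: 0.0
```

Run:
```python
from h import *
import pickle
s=st();print(s["tool_rot"],s["joints"])
i=robot.camera_info("wrist");im=robot.capture("wrist");cv2.imwrite("pics/w1.png",im);pickle.dump(i,open("w1.pkl","wb"));cv2.imwrite("pics/w1x.png",cv2.resize(im,(800,600),interpolation=cv2.INTER_CUBIC))
```

```text
t 2.025 p [0.5324 0.0057 0.3074] F [ 0.  -0.8  0.3] op 0.0852 ff 0.0
[[ 1.00286632e-01  9.94958585e-01  6.75966143e-05]
 [ 9.94957577e-01 -1.00286627e-01  1.41859581e-03]
 [ 1.41822312e-03 -7.50104329e-05 -9.99998992e-01]] [ 16.7844328   17.09964021 -30.30180852 108.45818494  10.08854119
  57.0545207  -23.68090405]
```

View pics/w1x.png

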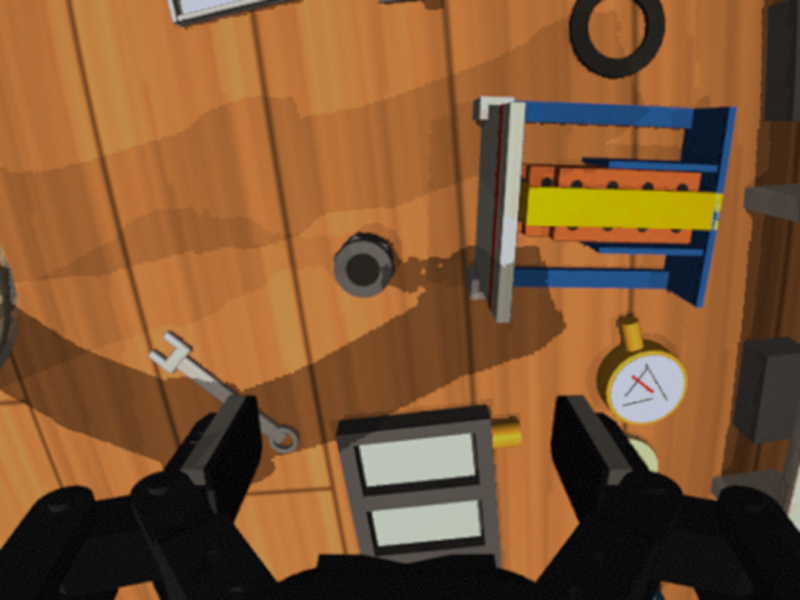

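The wrist view shows the union's top centre near (362,267). The shutter's top face runs from (517,102) to (502,320), and the magazine's back wall top from (735,108) to (701,303). The strap's left end is at (527,187)/(527,227) and its right end at (721,195)/(718,231).

Run:
```python
from h import *
import pickle
np.set_printoptions(suppress=True,precision=4)
i=pickle.load(open("w1.pkl","rb"));k=.7
P={"union":(362,267,.042),"shA":(517,103,.13),"shB":(503,320,.13),"backA":(734,108,.067),"backB":(701,304,.067),"sFa":(527,187,.067),"sFb":(526,227,.067),"sBa":(721,195,.067),"sBb":(718,231,.067),
"t1fa":(528,166,.036),"t1fb":(527,235,.036),"t2fa":(559,166,.054),"t2fb":(554,241,.054),"t2ba":(700,172,.054),"t2bb":(697,243,.054),"gA":(495,100,.05),"gB":(475,297,.05)}
for n,v in P.items(): print(n,at("",[(v[0]*k,v[1]*k)],[v[2]],i)[0])
```

```text
union [ 0.49   -0.0225  0.042 ]
shA [0.6111 0.0965 0.13  ]
shB [ 0.5953 -0.0492  0.13  ]
backA [0.7958 0.0832 0.067 ]
backB [ 0.778  -0.0769  0.067 ]
sFa [0.6293 0.0352 0.067 ]
sFb [0.6274 0.0036 0.067 ]
sBa [0.7886 0.0157 0.067 ]
sBb [ 0.7882 -0.014   0.067 ]
t1fa [0.6376 0.0487 0.036 ]
t1fb [ 0.6347 -0.0097  0.036 ]
t2fa [0.6586 0.048  0.054 ]
t2fb [ 0.6533 -0.013   0.054 ]
t2ba [0.7768 0.0339 0.054 ]
t2bb [ 0.7777 -0.026   0.054 ]
gA [0.6107 0.103  0.05  ]
gB [ 0.5849 -0.0568  0.05  ]
```

Request:
step_arm([
  [[-0.042,-0.03,-0.05],[0,0,0],1],
  [[-0.042,-0.03,-0.11],[0,0,0],1],
  [[-0.042,-0.03,-0.17],[0,0,0],1],
  [[-0.042,-0.03,-0.23],[0,0,0],1],
  [[-0.042,-0.03,-0.25],[0,0,0],1],
])

```text
time: 2.7
position: [0.4868, -0.0296, 0.0546]
tool_rot: [[0.107, 0.994, -0.005], [0.994, -0.107, -0.001], [-0.002, -0.005, -1.0]]
wrist_force: [0.4, -0.6, 0.3]
opening: 0.0853
finger_force: 0.0
```

Request:
step_arm([
  [[0,0,-0.02],[0,0,0],1],
  [[0,0,-0.045],[0,0,0],1],
  [[0,0,-0.048],[0,0,0],0.3],
  [[0,0,-0.048],[0,0,0],0.3],
  [[0,0,-0.048],[0,0,0],0.3],
], newtons=50)

```text
time: 3.32
position: [0.49, -0.0281, 0.0109]
tool_rot: [[0.106, 0.994, 0.002], [0.994, -0.106, -0.001], [-0.001, 0.002, -1.0]]
wrist_force: [1.6, -2.0, 2.2]
opening: 0.0489
finger_force: 51.3
```

Request:
step_arm([
  [[0,0,0],[0,0,0],0.3],
  [[0,0,0],[0,0,0],0.3],
  [[0,0,0],[0,0,0],0.3],
])

```text
time: 3.7
position: [0.49, -0.0281, 0.0108]
tool_rot: [[0.106, 0.994, 0.002], [0.994, -0.106, -0.001], [-0.001, 0.002, -1.0]]
wrist_force: [0.1, -3.3, 8.3]
opening: 0.049
finger_force: 52.0
```

Request:
step_arm([
  [[0,0,0.04],[0,0,0],0.3],
  [[0,0.01,0.09],[0,0,0],0.3],
  [[-0.01,0.07,0.09],[0,0,0],0.3],
  [[-0.02,0.12,0.09],[0,0,0],0.3],
  [[-0.03,0.17,0.09],[0,0,0],0.3],
])

```text
time: 4.32
position: [0.4587, 0.1437, 0.1001]
tool_rot: [[0.106, 0.994, 0.0], [0.994, -0.106, -0.0], [-0.0, 0.0, -1.0]]
wrist_force: [0.6, -0.3, -5.4]
opening: 0.0486
finger_force: 54.8
```

Request:
step_arm([
  [[-0.01,0.05,0],[0,0,0],0.3],
  [[-0.02,0.09,0],[0,0,0],0.3],
  [[-0.03,0.14,0],[0,0,0],0.3],
  [[-0.035,0.15,0],[0,0,0],0.3],
  [[-0.035,0.15,0],[0,0,0],0.3],
])

```text
time: 4.95
position: [0.4234, 0.2928, 0.0996]
tool_rot: [[0.103, 0.995, -0.001], [0.995, -0.103, -0.001], [-0.001, -0.001, -1.0]]
wrist_force: [-0.3, -1.0, -6.1]
opening: 0.0488
finger_force: 54.8
```

Request:
step_arm([
  [[0,0,-0.04],[0,0,0],0.3],
  [[0,0,-0.07],[0,0,0],0.3],
  [[0,0,-0.083],[0,0,0],0.3],
  [[0,0,-0.083],[0,0,0],0.3],
  [[0,0,-0.083],[0,0,0],0.3],
])

```text
time: 5.58
position: [0.4249, 0.2926, 0.0174]
tool_rot: [[0.106, 0.994, 0.001], [0.994, -0.106, 0.0], [0.0, 0.001, -1.0]]
wrist_force: [0.9, 0.3, -6.2]
opening: 0.0489
finger_force: 66.2
```

Request:
step_arm([
  [[0,0,-0.002],[0,0,0],1],
  [[0,0,-0.002],[0,0,0],1],
  [[0,0,-0.002],[0,0,0],1],
  [[0,0,0.04],[0,0,0],1],
  [[0,0,0.09],[0,0,0],1],
])

```text
time: 6.2
position: [0.4237, 0.2927, 0.1072]
tool_rot: [[0.104, 0.995, -0.002], [0.995, -0.104, -0.001], [-0.001, -0.002, -1.0]]
wrist_force: [1.0, -0.2, -0.4]
opening: 0.0855
finger_force: 0.0
```

Request:
step_arm([
  [[0.08,-0.02,0.2],[0,0,0],1],
  [[0.08,-0.02,0.2],[0,0,0],1],
  [[0.08,-0.02,0.2],[0,0,0],1],
  [[0.08,-0.02,0.2],[0,0,0],1],
  [[0.08,-0.02,0.2],[0,0,0],1],
])

```text
time: 6.82
position: [0.5058, 0.2729, 0.3089]
tool_rot: [[0.106, 0.994, 0.004], [0.994, -0.106, 0.002], [0.002, 0.004, -1.0]]
wrist_force: [0.3, 0.2, -0.3]
opening: 0.0854
finger_force: 0.0
```

Run:
```python
from h import *
import pickle
s=st()
i=robot.camera_info("wrist");im=robot.capture("wrist");cv2.imwrite("pics/w2.png",im);pickle.dump(i,open("w2.pkl","wb"));cv2.imwrite("pics/w2x.png",cv2.resize(im,(800,600),interpolation=cv2.INTER_CUBIC))
```

```text
t 6.825 p [0.5058 0.2729 0.3089] F [ 0.3  0.2 -0.3] op 0.0854 ff 0.0
```

View pics/w2x.png

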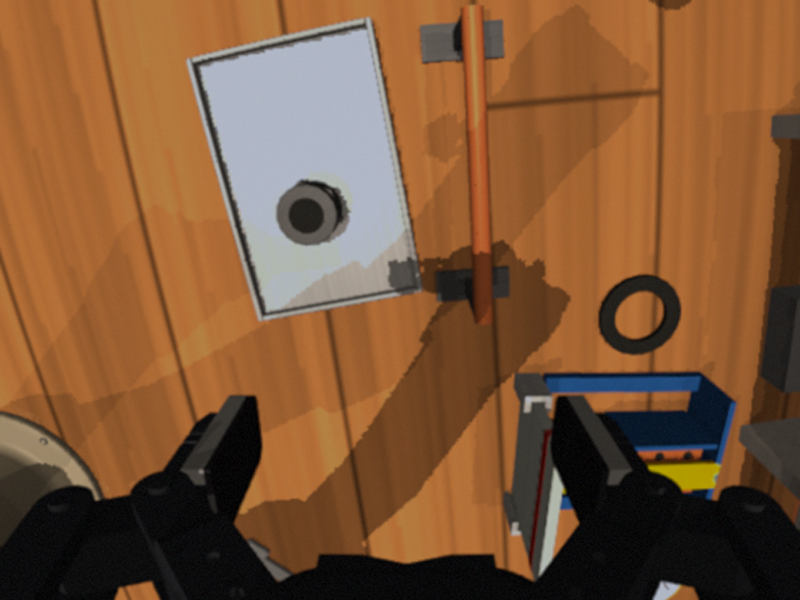

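The union stands in the tray. The pipe runs from (473,8) to (483,322), with its feet centred at (461,42) and (473,283).

Run:
```python
from h import *
import pickle
np.set_printoptions(suppress=True,precision=4)
i=pickle.load(open("w2.pkl","rb"));k=.7
P={"pA":(473,8,.078),"pB":(483,322,.078),"fA":(461,42,0.0),"fB":(473,283,0.),"un":(309,212,.047),"tBR":(419,291,.018),"tTR":(370,20,.018)}
for n,v in P.items(): print(n,at("",[(v[0]*k,v[1]*k)],[v[2]],i)[0])
s=robot.read_state();print(s["joints"])
```

```text
pA [0.57   0.4328 0.078 ]
pB [0.5612 0.1967 0.078 ]
fA [0.5688 0.4224 0.    ]
fB [0.5635 0.2072 0.    ]
un [0.4269 0.2978 0.047 ]
tBR [0.5111 0.2104 0.018 ]
tTR [0.4944 0.4444 0.018 ]
[-13.1987  20.1111 -28.3213 103.8445  11.037   58.6987 -51.8724]
```

Request:
step_arm([
  [[0.023,-0.058,0],[0,0,0],1],
  [[0.046,-0.116,0],[0,0,0],1],
  [[0.069,-0.174,0],[0,0,0],1],
  [[0.092,-0.232,0],[0,0,0],1],
  [[0.0975,-0.249,0],[0,0,0],1],
])

```text
time: 7.5
position: [0.6017, 0.0193, 0.3045]
tool_rot: [[0.11, 0.994, -0.003], [0.994, -0.11, -0.002], [-0.002, -0.003, -1.0]]
wrist_force: [-0.5, 0.7, 0.2]
opening: 0.0855
finger_force: 0.0
```

Request:
step_arm([
  [[0,0,-0.06],[0,0,0],1],
  [[0,0,-0.12],[0,0,0],1],
  [[0,0,-0.18],[0,0,0],1],
  [[0,0,-0.214],[0,0,0],1],
  [[0,0,-0.214],[0,0,0],1],
])

```text
time: 8.12
position: [0.5989, 0.0251, 0.0896]
tool_rot: [[0.103, 0.995, -0.007], [0.995, -0.103, 0.0], [-0.001, -0.007, -1.0]]
wrist_force: [0.1, -0.6, 1.6]
opening: 0.0857
finger_force: 0.0
```

Run:
```python
from h import *
st()
im=robot.capture("wrist");cv2.imwrite("pics/w3.png",im)
a=cv2.resize(robot.capture("scene")[160:300,240:400],None,fx=2.5,fy=2.5,interpolation=cv2.INTER_CUBIC);cv2.imwrite("pics/w3x.png",np.vstack([cv2.resize(im,(400,300)),a[:300]]) if 0 else np.hstack([cv2.resize(im,(400,350)),cv2.resize(a,(400,350))]))
```

```text
t 8.125 p [0.5989 0.0251 0.0896] F [ 0.1 -0.6  1.6] op 0.0857 ff 0.0
```

View pics/w3x.png

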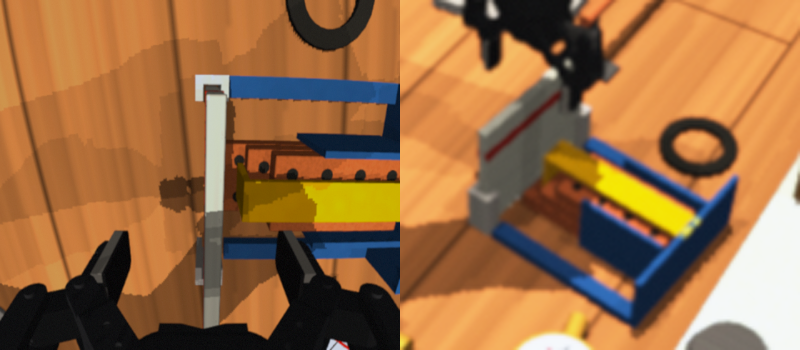

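The open fingers straddle the shutter plate, which sits midway between the pads at about (213,250) in the left half. Now I'll grip it.

Request:
step_arm([
  [[0,0,0],[0,0,0],0],
  [[0,0,0],[0,0,0],0],
  [[0,0,0],[0,0,0],0],
  [[0,0,0],[0,0,0],0],
  [[0,0,0],[0,0,0],0],
], newtons=60)

```text
time: 8.85
position: [0.6025, 0.0239, 0.0932]
tool_rot: [[0.105, 0.994, 0.001], [0.994, -0.105, 0.0], [0.0, 0.001, -1.0]]
wrist_force: [1.4, 0.2, 5.2]
opening: 0.008
finger_force: 60.8
```

Request:
step_arm([
  [[0,0,0],[0,0,0],0],
  [[0,0,0],[0,0,0],0],
  [[0,0,0],[0,0,0],0],
  [[0,0,0.01],[0,0,0],0],
  [[0,0,0.02],[0,0,0],0],
])

```text
time: 9.48
position: [0.6015, 0.0239, 0.1129]
tool_rot: [[0.105, 0.994, -0.001], [0.994, -0.105, -0.0], [-0.0, -0.001, -1.0]]
wrist_force: [0.3, 0.1, -4.3]
opening: 0.0084
finger_force: 59.7
```

Request:
step_arm([
  [[0,0,0.05],[0,0,0],0],
  [[0,0,0.1],[0,0,0],0],
  [[0,0.05,0.1],[0,0,0],0],
  [[0,0.1,0.1],[0,0,0],0],
  [[0,0.15,0.1],[0,0,0],0],
])

```text
time: 10.1
position: [0.6011, 0.1749, 0.2132]
tool_rot: [[0.105, 0.994, -0.001], [0.994, -0.105, -0.0], [-0.0, -0.001, -1.0]]
wrist_force: [1.0, -0.9, -3.0]
opening: 0.0081
finger_force: 59.7
```

Request:
step_arm([
  [[0,0.05,0],[0,-0.07,0.02],0],
  [[0,0.1,0],[0,-0.14,0.04],0],
  [[-0.002,0.13,0],[0,-0.21,0.06],0],
  [[-0.005,0.14,0],[0,-0.28,0.075],0],
  [[-0.005,0.14,0],[0,-0.28,0.075],0],
])

```text
time: 10.72
position: [0.5943, 0.315, 0.2126]
tool_rot: [[0.023, 0.961, 0.274], [1.0, -0.027, 0.01], [0.017, 0.274, -0.962]]
wrist_force: [0.5, -0.4, -2.5]
opening: 0.0085
finger_force: 59.7
```

Request:
step_arm([
  [[0,0,0],[0,0,0],0],
  [[0,0,0],[0,0,0],0],
])

```text
time: 10.98
position: [0.5978, 0.3125, 0.2127]
tool_rot: [[0.03, 0.961, 0.276], [0.999, -0.033, 0.009], [0.018, 0.275, -0.961]]
wrist_force: [0.8, -0.1, -3.9]
opening: 0.0079
finger_force: 59.7
```

Request:
step_arm([
  [[0,0,-0.05],[0,0,0],0],
  [[0,0,-0.1],[0,0,0],0],
  [[0,0,-0.115],[0,0,0],0],
  [[-0.01,0,-0.116],[0,0,0],0],
  [[-0.018,0,-0.117],[0,0,0],0],
])

```text
time: 11.6
position: [0.5791, 0.3145, 0.0973]
tool_rot: [[0.027, 0.96, 0.278], [0.999, -0.032, 0.012], [0.02, 0.277, -0.961]]
wrist_force: [-1.2, -0.1, -2.6]
opening: 0.0081
finger_force: 59.8
```

Request:
step_arm([
  [[0,0,-0.002],[0,0,0],0],
  [[-0.002,0,-0.003],[0,0,0],0],
  [[-0.004,0,-0.004],[0,0,0],0],
  [[-0.004,0,-0.004],[0,0,0],0],
])

```text
time: 12.1
position: [0.5749, 0.314, 0.0919]
tool_rot: [[0.027, 0.961, 0.276], [0.999, -0.031, 0.011], [0.019, 0.276, -0.961]]
wrist_force: [-0.5, 0.4, -2.3]
opening: 0.0083
finger_force: 59.8
```

Run:
```python
from h import *
st()
a=robot.capture("scene")[90:200,270:400];cv2.imwrite("pics/w4x.png",cv2.resize(a,None,fx=5,fy=5,interpolation=cv2.INTER_CUBIC))
```

```text
t 12.1 p [0.5749 0.314  0.0919] F [-0.5  0.4 -2.3] op 0.0083 ff 59.8
```

View pics/w4x.png

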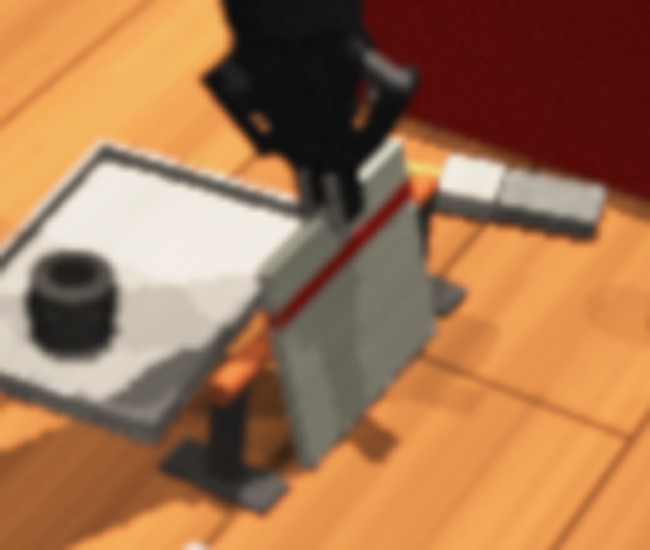

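The plate stands tilted behind the pipe in the centre, with its foot close to the table. I'll ease it down and in until both contacts show.

Request:
step_arm([
  [[-0.001,0,-0.001],[0,0,0],0],
  [[-0.002,0,-0.002],[0,0,0],0],
  [[-0.003,0,-0.002],[0,0,0],0],
  [[-0.003,0,-0.002],[0,0,0],0],
])

```text
time: 12.65
position: [0.574, 0.3145, 0.0908]
tool_rot: [[0.027, 0.96, 0.279], [0.999, -0.032, 0.012], [0.02, 0.279, -0.96]]
wrist_force: [6.9, 0.7, 1.6]
opening: 0.0084
finger_force: 60.4
```

Request:
step_arm([
  [[-0.002,0,-0.001],[0,0,0],0],
  [[-0.002,0,-0.002],[0,0,0],0],
  [[-0.002,0,-0.002],[0,0,0],0],
])

```text
time: 13.02
position: [0.5737, 0.3146, 0.09]
tool_rot: [[0.028, 0.959, 0.282], [0.999, -0.033, 0.013], [0.021, 0.281, -0.959]]
wrist_force: [9.1, -0.1, 6.8]
opening: 0.0082
finger_force: 61.6
```

Request:
step_arm([
  [[0,0,0],[0,0,0],0.15],
  [[0,0,0],[0,0,0],0.25],
  [[0,0,0],[0,0,0],0.4],
  [[0,0,0],[0,0,0],0.5],
  [[0,0,0],[0,0,0],0.5],
], newtons=20)

```text
time: 13.65
position: [0.5696, 0.3139, 0.0875]
tool_rot: [[0.027, 0.961, 0.276], [0.999, -0.031, 0.01], [0.018, 0.275, -0.961]]
wrist_force: [0.3, -0.0, 0.6]
opening: 0.0428
finger_force: 0.0
```

Request:
step_arm([
  [[-0.009,0,0.03],[0,0,0],0.5],
  [[-0.018,0,0.06],[0,0,0],0.5],
  [[-0.036,0,0.12],[0,0,0],0.6],
  [[-0.04,0,0.17],[0,0.14,0],0.8],
  [[-0.04,-0.02,0.22],[0,0.28,0],1],
])

```text
time: 14.28
position: [0.5279, 0.296, 0.3107]
tool_rot: [[0.025, 1.0, -0.005], [1.0, -0.025, 0.014], [0.014, -0.005, -1.0]]
wrist_force: [2.3, -1.4, -1.1]
opening: 0.0836
finger_force: 0.0
```

Run:
```python
from h import *
s=st();print(s["tool_rot"])
a=robot.capture("scene")[90:200,270:400];b=robot.capture("wrist");cv2.imwrite("pics/w5x.png",np.hstack([cv2.resize(a,(400,338),interpolation=cv2.INTER_CUBIC),cv2.resize(b,(400,338))]))
```

```text
t 14.275 p [0.5279 0.296  0.3107] F [ 2.3 -1.4 -1.1] op 0.0836 ff 0.0
[[ 0.02545234  0.99966568 -0.00454962]
 [ 0.99957753 -0.02538568  0.01415361]
 [ 0.01403339 -0.00490794 -0.99988948]]
```

View pics/w5x.png

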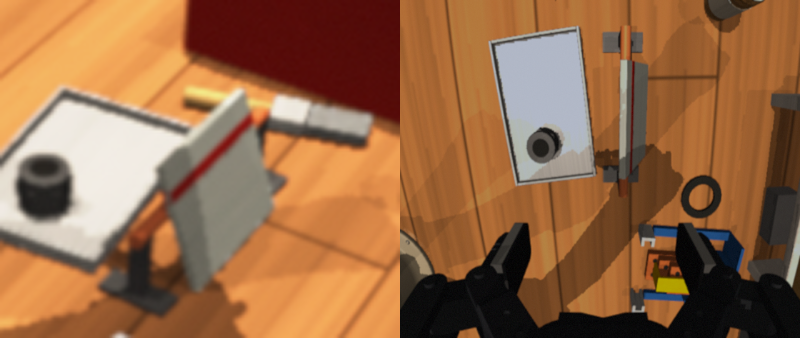

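The shutter leans on the rail and the union is in the tray. Next I'll work out the turn to magazine yaw, about -6.4°.

```bash
cat >> h.py <<'E'
from scipy.spatial.transform import Rotation as R
def go(p,yaw):
    "shift and rotvec from measured pose to tool-down pose at yaw deg"
    s=robot.read_state(); y=np.radians(yaw); c,n=np.cos(y),np.sin(y)
    T=np.array([[c,n,0],[n,-c,0],[0,0,-1.]])
    print("shift",np.round(np.array(p)-s["position"],4),"turn",np.round(R.from_matrix(T@np.array(s["tool_rot"]).T).as_rotvec(),4))
E
python3 -c "
from h import *
go([.57,.025,.30],-6.4)"
```

```text
shift [ 0.0353 -0.2666 -0.0131] turn [-0.0079  0.0138 -1.6448]
```

Request:
step_arm([
  [[0.01,-0.045,0],[-0.001,0.002,-0.18],1],
  [[0.02,-0.09,0],[-0.002,0.004,-0.36],1],
  [[0.03,-0.13,0],[-0.003,0.005,-0.54],1],
  [[0.035,-0.17,0],[-0.004,0.006,-0.72],1],
  [[0.035,-0.21,0],[-0.004,0.007,-0.82],1],
])

```text
time: 15.0
position: [0.5647, 0.0826, 0.3071]
tool_rot: [[0.755, 0.656, -0.001], [0.656, -0.755, 0.006], [0.003, -0.005, -1.0]]
wrist_force: [-0.4, 0.7, -0.3]
opening: 0.0853
finger_force: 0.0
```

Request:
step_arm([
  [[0,-0.02,-0.013],[-0.001,0.002,-0.18],1],
  [[0,-0.04,-0.013],[-0.002,0.004,-0.36],1],
  [[0,-0.057,-0.013],[-0.003,0.005,-0.54],1],
  [[0,-0.057,-0.013],[-0.004,0.007,-0.72],1],
  [[0,-0.057,-0.013],[-0.004,0.007,-0.825],1],
])

```text
time: 15.62
position: [0.5644, 0.0267, 0.2941]
tool_rot: [[0.994, -0.11, -0.004], [-0.11, -0.994, 0.003], [-0.004, -0.003, -1.0]]
wrist_force: [-0.3, 0.1, 1.0]
opening: 0.0854
finger_force: 0.0
```

Request:
step_arm([
  [[0,0,0],[0,0,0],1],
  [[0,0,0],[0,0,0],1],
])

```text
time: 15.88
position: [0.5646, 0.0271, 0.2944]
tool_rot: [[0.995, -0.102, -0.004], [-0.102, -0.995, 0.004], [-0.004, -0.003, -1.0]]
wrist_force: [-0.5, 0.1, -0.4]
opening: 0.0853
finger_force: 0.0
```

Run:
```python
from h import *
import pickle
s=st();print(s["joints"]);go([.57,.025,.30],-6.4)
i=robot.camera_info("wrist");im=robot.capture("wrist");cv2.imwrite("pics/w6.png",im);pickle.dump(i,open("w6.pkl","wb"));cv2.imwrite("pics/w6x.png",cv2.resize(im,(800,600),interpolation=cv2.INTER_CUBIC))
```

```text
t 15.875 p [0.5646 0.0271 0.2944] F [-0.5  0.1 -0.4] op 0.0853 ff 0.0
[-7.71227953e+00  1.81531647e+01 -8.54868764e-01  1.06827515e+02
  3.97473391e-02  5.51974742e+01 -1.04418228e+02]
shift [ 0.0054 -0.0021  0.0056] turn [-0.0036 -0.0036 -0.0092]
```

View pics/w6x.png

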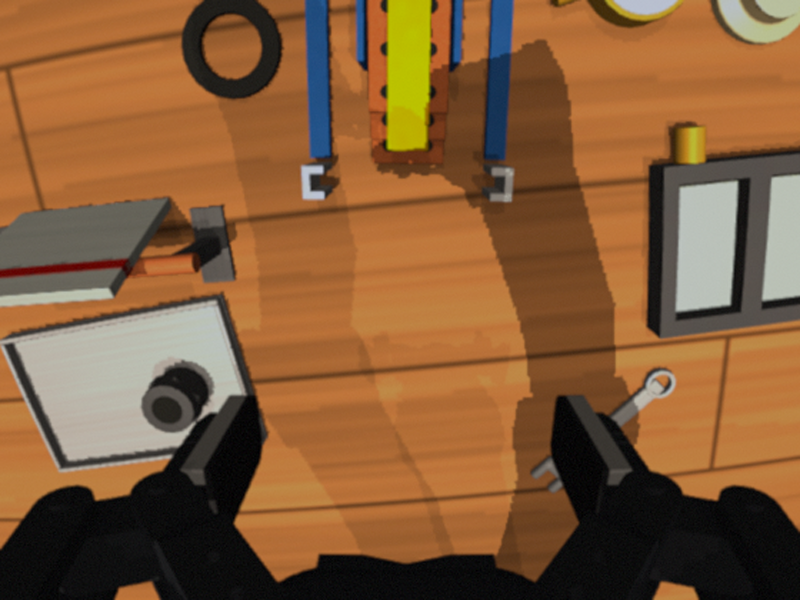

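The bottom tile's front corners are at (373,162) and (442,164). The guide fronts are at (302,200) and (514,201), and the strap's front end is at (387,151) and (430,151).

Run:
```python
from h import *
import pickle
np.set_printoptions(suppress=True,precision=4)
i=pickle.load(open("w6.pkl","rb"));k=.7
P={"tA":(373,162,.018),"tB":(442,164,.018),"gA":(302,200,.05),"gB":(514,201,.05),"sA":(387,151,.045),"sB":(430,151,.045),"t1A":(371,137,.036),"t1B":(447,139,.036),"t2A":(369,112,.054),"t2B":(449,112,.054)}
for n,v in P.items(): print(n,at("",[(v[0]*k,v[1]*k)],[v[2]],i)[0])
```

```text
tA [0.6201 0.0498 0.018 ]
tB [ 0.6125 -0.0075  0.018 ]
gA [0.5986 0.1073 0.05  ]
gB [ 0.5807 -0.0603  0.05  ]
sA [0.6288 0.036  0.045 ]
sB [0.6253 0.0026 0.045 ]
t1A [0.6405 0.0478 0.036 ]
t1B [ 0.6329 -0.012   0.036 ]
t2A [0.659  0.0458 0.054 ]
t2B [ 0.6529 -0.0139  0.054 ]
```

Request:
step_arm([
  [[0.02,-0.002,-0.05],[-0.004,-0.004,-0.009],1],
  [[0.04,-0.0045,-0.1],[-0.004,-0.004,-0.009],1],
  [[0.06,-0.0065,-0.15],[-0.004,-0.004,-0.009],1],
  [[0.06,-0.0065,-0.174],[-0.004,-0.004,-0.009],1],
  [[0.06,-0.0065,-0.174],[-0.004,-0.004,-0.009],1],
])

```text
time: 16.55
position: [0.6236, 0.0203, 0.1186]
tool_rot: [[0.994, -0.113, -0.003], [-0.113, -0.994, -0.001], [-0.003, 0.001, -1.0]]
wrist_force: [0.5, -0.5, 0.5]
opening: 0.0854
finger_force: 0.0
```

Request:
step_arm([
  [[0,0,0],[0,0,0],1],
  [[0,0,0],[0,0,0],1],
])

```text
time: 16.8
position: [0.6256, 0.0205, 0.1223]
tool_rot: [[0.994, -0.114, 0.003], [-0.114, -0.994, 0.0], [0.003, -0.0, -1.0]]
wrist_force: [-0.3, -0.8, 0.3]
opening: 0.0854
finger_force: 0.0
```

Run:
```python
from h import *
s=st();go([.6242,.0206,.005],-6.4)
```

```text
t 16.8 p [0.6256 0.0205 0.1223] F [-0.3 -0.8  0.3] op 0.0854 ff 0.0
shift [-1.400e-03  1.000e-04 -1.173e-01] turn [-0.0001  0.0032  0.0023]
```

Request:
step_arm([
  [[-0.001,0,-0.04],[0,0,0],1],
  [[-0.001,0,-0.08],[0,0,0],1],
  [[-0.001,0,-0.105],[0,0,0],1],
  [[-0.001,0,-0.117],[0,0,0],1],
  [[-0.001,0,-0.117],[0,0,0],1],
])

```text
time: 17.42
position: [0.624, 0.0204, 0.004]
tool_rot: [[0.993, -0.114, 0.001], [-0.114, -0.993, -0.0], [0.001, 0.0, -1.0]]
wrist_force: [-0.2, -1.5, -0.1]
opening: 0.0858
finger_force: 0.0
```

Request:
step_arm([
  [[0,0,0],[0,0,0],0.4],
  [[0,0,0],[0,0,0],0.4],
  [[0,0,0],[0,0,0],0.4],
  [[0,0,0],[0,0,0],0.4],
  [[0,0,0],[0,0,0],0.4],
], newtons=50)

```text
time: 18.05
position: [0.6239, 0.0204, 0.0038]
tool_rot: [[0.993, -0.114, 0.001], [-0.114, -0.993, -0.0], [0.001, 0.0, -1.0]]
wrist_force: [0.4, -0.5, -0.0]
opening: 0.0344
finger_force: 0.0
```

Run:
```python
from h import *
s=st();go([.6242,.0206,.005],-6.4)
b=robot.capture("wrist");a=robot.capture("scene")[160:300,240:400]
cv2.imwrite("pics/w7x.png",np.hstack([cv2.resize(a,(400,350),interpolation=cv2.INTER_CUBIC),cv2.resize(b,(400,350))]))
```

```text
t 18.05 p [0.6239 0.0204 0.0038] F [ 0.4 -0.5 -0. ] op 0.0344 ff 0.0
shift [0.0003 0.0002 0.0012] turn [0.0002 0.0008 0.0025]
```

View pics/w7x.png

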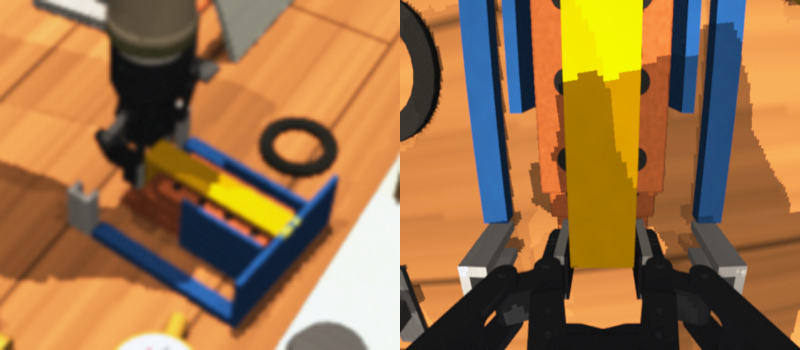

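Opening 34 mm with no force: the pads did not meet the tile. I need a closer look.

Run:
```python
from h import *
b=robot.capture("wrist")[225:345,200:370];a=robot.capture("scene")[195:265,275:345]
cv2.imwrite("pics/w8x.png",np.hstack([cv2.resize(a,(340,480),interpolation=cv2.INTER_CUBIC),cv2.resize(b,(450,480),interpolation=cv2.INTER_CUBIC)]))
```

```text
(no output)
```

View pics/w8x.png

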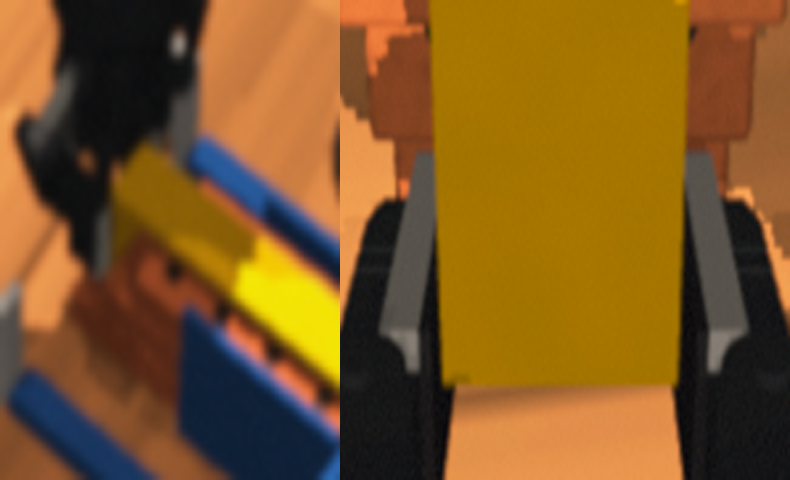

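Run:
```python
from h import *
np.set_printoptions(suppress=True,precision=1)
s=robot.read_state();p=np.array(s["position"]);T=np.array(s["tool_rot"])
for z in (0,.005,.01,.02,.03):
  print(z,[proj("wrist",p+T@np.array([dx,dy,-z]))[0] for dx in(0.011,-.011) for dy in(.017,-.017)])
O=np.array([.6162,.0215,0]);X=np.array([.9938,-.1115,0]);Y=np.array([.1115,.9938,0])
for x,z in((0,0),(0,.018),(.02,.018),(.02,.036)): print("tile x z",x,z,[proj("wrist",O+X*x+Y*y+[0,0,z])[0] for y in(.03,-.03)])
print("crop tip L/R", 200+(415-340)/450*170,225+153/4, 200+(705-340)/450*170, "t1 front", [200+(v-340)/450*170 for v in (370,750)],225+135/4,"t0",[200+(v-340)/450*170 for v in (395,730)])
```

```text
0 [array([317.7, 235.4]), array([249.3, 235.4]), array([316.4, 274.8]), array([250.7, 274.7])]
0.005 [array([318.6, 239.4]), array([248.4, 239.4]), array([317.2, 279.6]), array([249.8, 279.5])]
0.01 [array([319.6, 243.6]), array([247.4, 243.5]), array([318.1, 284.6]), array([248.9, 284.6])]
0.02 [array([321.6, 252.7]), array([245.2, 252.6]), array([319.9, 295.5]), array([246.9, 295.5])]
0.03 [array([324. , 262.9]), array([242.7, 262.8]), array([322. , 307.7]), array([244.7, 307.7])]
tile x z 0 0 [array([225.9, 265.8]), array([340.3, 265.6])]
tile x z 0 0.018 [array([220.2, 283.1]), array([345.8, 282.9])]
tile x z 0.02 0.018 [array([217.5, 244.8]), array([348.2, 244.5])]
tile x z 0.02 0.036 [array([209.9, 262.5]), array([355.5, 262.3])]
crop tip L/R 228.33333333333334 263.25 337.8888888888889 t1 front [211.33333333333334, 354.8888888888889] 258.75 t0 [220.77777777777777, 347.33333333333337]
```

Tile 0 is still in place. The pads look higher than the TCP reading suggests: they passed over the tile. I'll check the real finger-tip height by touching free table.

Request:
step_arm([
  [[0,0,0.03],[0,0,0],0.4],
  [[0,0,0.09],[0,0,0],0.3],
  [[-0.06,0.006,0.09],[0,0,0],0],
  [[-0.12,0.012,0.09],[0,0,0],0],
  [[-0.12,0.012,0.05],[0,0,0],0],
])

```text
time: 18.88
position: [0.5009, 0.0326, 0.056]
tool_rot: [[0.994, -0.113, 0.003], [-0.113, -0.994, 0.0], [0.002, -0.001, -1.0]]
wrist_force: [2.0, -0.1, -0.1]
opening: 0.0002
finger_force: 0.0
```

Request:
step_arm([
  [[0,0,-0.03],[0,0,0],0],
  [[0,0,-0.045],[0,0,0],0],
  [[0,0,-0.047],[0,0,0],0],
  [[0,0,-0.047],[0,0,0],0],
  [[0,0,-0.047],[0,0,0],0],
])

```text
time: 19.5
position: [0.5044, 0.0324, 0.0075]
tool_rot: [[0.993, -0.114, 0.002], [-0.114, -0.993, -0.0], [0.002, -0.0, -1.0]]
wrist_force: [-0.1, 0.2, -0.2]
opening: -0.0003
finger_force: 0.0
```

Request:
step_arm([
  [[0,0,-0.004],[0,0,0],0],
  [[0,0,-0.008],[0,0,0],0],
  [[0,0,-0.008],[0,0,0],0],
])

```text
time: 19.88
position: [0.5036, 0.0324, -0.0016]
tool_rot: [[0.993, -0.114, 0.0], [-0.114, -0.993, -0.0], [0.0, 0.0, -1.0]]
wrist_force: [-0.8, -0.3, 0.7]
opening: 0.0
finger_force: 0.0
```

Already below zero with no contact. I'll continue in small steps.

Request:
step_arm([
  [[0,0,-0.004],[0,0,0],0],
  [[0,0,-0.008],[0,0,0],0],
  [[0,0,-0.008],[0,0,0],0],
])

```text
time: 20.25
position: [0.5036, 0.0324, -0.0097]
tool_rot: [[0.993, -0.114, -0.0], [-0.114, -0.993, -0.0], [0.0, 0.0, -1.0]]
wrist_force: [-1.1, 0.2, -0.5]
opening: 0.0
finger_force: 0.0
```

Request:
step_arm([
  [[0,0,-0.004],[0,0,0],0],
  [[0,0,-0.006],[0,0,0],0],
  [[0,0,-0.006],[0,0,0],0],
])

```text
time: 20.62
position: [0.5038, 0.0324, -0.0155]
tool_rot: [[0.993, -0.114, 0.0], [-0.114, -0.993, -0.0], [0.0, 0.0, -1.0]]
wrist_force: [-0.4, -0.2, -0.4]
opening: -0.0
finger_force: 0.0
```

Request:
step_arm([
  [[0,0,-0.002],[0,0,0],0],
  [[0,0,-0.004],[0,0,0],0],
  [[0,0,-0.004],[0,0,0],0],
])

```text
time: 21.0
position: [0.5038, 0.0324, -0.0195]
tool_rot: [[0.993, -0.114, 0.0], [-0.114, -0.993, -0.0], [0.0, 0.0, -1.0]]
wrist_force: [-0.2, 0.1, 1.2]
opening: -0.0
finger_force: 0.0
```

Request:
step_arm([
  [[0,0,-0.002],[0,0,0],0],
  [[0,0,-0.004],[0,0,0],0],
  [[0,0,-0.004],[0,0,0],0],
])

```text
time: 21.38
position: [0.5038, 0.0324, -0.0234]
tool_rot: [[0.993, -0.114, 0.001], [-0.114, -0.993, -0.0], [0.001, 0.0, -1.0]]
wrist_force: [-0.6, -0.3, 0.2]
opening: -0.0001
finger_force: 0.0
```

Request:
step_arm([
  [[0,0,-0.002],[0,0,0],0],
  [[0,0,-0.004],[0,0,0],0],
  [[0,0,-0.004],[0,0,0],0],
])

```text
time: 21.75
position: [0.504, 0.0324, -0.0238]
tool_rot: [[0.993, -0.114, 0.003], [-0.114, -0.993, 0.0], [0.003, -0.001, -1.0]]
wrist_force: [-9.1, -0.2, 61.0]
opening: 0.0002
finger_force: 30.6
```

True contact is at reading z = -0.0235, so the finger tips sit about 23.5 mm higher than the TCP reading says. I'll use tip z = reading + 0.0235 from here on.

Request:
step_arm([
  [[0,0,0.03],[0,0,0],0.5],
  [[0,0,0.09],[0,0,0],1],
  [[0,0,0.13],[0,0,0],1],
  [[0.06,-0.006,0.13],[0,0,0],1],
  [[0.12,-0.012,0.13],[0,0,0],1],
])

```text
time: 22.38
position: [0.6255, 0.0205, 0.1042]
tool_rot: [[0.994, -0.113, 0.003], [-0.113, -0.994, 0.0], [0.003, -0.0, -1.0]]
wrist_force: [0.1, -0.6, 0.1]
opening: 0.0851
finger_force: 0.0
```

Request:
step_arm([
  [[0,0,0],[0,0,0],1],
  [[0,0,0],[0,0,0],1],
])

```text
time: 22.62
position: [0.6228, 0.0203, 0.102]
tool_rot: [[0.993, -0.114, -0.001], [-0.114, -0.993, -0.0], [-0.001, 0.0, -1.0]]
wrist_force: [-0.2, -0.3, 0.3]
opening: 0.0855
finger_force: 0.0
```

Run:
```python
from h import *
s=st();go([.6242,.0206,-.021],-6.4)
```

```text
t 22.625 p [0.6228 0.0203 0.102 ] F [-0.2 -0.3  0.3] op 0.0855 ff 0.0
shift [ 0.0014  0.0003 -0.123 ] turn [ 0.0003 -0.0011  0.0026]
```

Request:
step_arm([
  [[0.001,0,-0.04],[0,0,0.003],1],
  [[0.001,0,-0.08],[0,0,0.003],1],
  [[0.001,0,-0.105],[0,0,0.003],1],
  [[0.001,0,-0.118],[0,0,0.003],1],
  [[0.001,0,-0.122],[0,0,0.003],1],
])

```text
time: 23.25
position: [0.624, 0.0206, -0.0196]
tool_rot: [[0.994, -0.111, -0.001], [-0.111, -0.994, -0.0], [-0.0, 0.0, -1.0]]
wrist_force: [0.1, 0.2, 1.3]
opening: 0.0853
finger_force: 0.0
```

Request:
step_arm([
  [[0,0,0],[0,0,0],0.5],
  [[0,0,0],[0,0,0],0.5],
  [[0,0,0],[0,0,0],0.5],
  [[0,0,0],[0,0,0],0.5],
], newtons=40)

```text
time: 23.75
position: [0.6253, 0.0205, -0.018]
tool_rot: [[0.994, -0.111, 0.002], [-0.111, -0.994, 0.0], [0.002, -0.0, -1.0]]
wrist_force: [-1.3, -0.2, 8.1]
opening: 0.0584
finger_force: 43.5
```

Request:
step_arm([
  [[-0.02,0.0022,0.001],[0,0,0],0.5],
  [[-0.05,0.0056,0.001],[0,0,0],0.5],
  [[-0.08,0.009,0.001],[0,0,0],0.5],
  [[-0.115,0.0129,0.001],[0,0,0],0.5],
  [[-0.149,0.0167,0.001],[0,0,0],0.5],
])

```text
time: 24.38
position: [0.4755, 0.0372, -0.0176]
tool_rot: [[0.994, -0.111, 0.002], [-0.111, -0.994, 0.0], [0.002, -0.0, -1.0]]
wrist_force: [0.3, 0.3, -1.3]
opening: 0.0583
finger_force: 44.8
```

Request:
step_arm([
  [[0,0,0],[0,0,0],0.5],
  [[0,0,0],[0,0,0],0.9],
  [[0,0,0],[0,0,0],1],
  [[0,0,0],[0,0,0],1],
])

```text
time: 24.88
position: [0.4767, 0.037, -0.0183]
tool_rot: [[0.994, -0.111, 0.002], [-0.111, -0.994, -0.0], [0.002, -0.0, -1.0]]
wrist_force: [1.3, -0.0, -0.2]
opening: 0.0858
finger_force: 0.0
```

Run:
```python
from h import *
s=st();print(s["joints"])
O=np.array([.6162,.0215,0]);X=np.array([.9938,-.1115,0])
p=np.array(s["position"]); f=np.dot(p-O,X)-.008; print("tile front magx",f,"center",O+X*(f+.06)); go((O+X*(f+.06))[:2].tolist()+[-.017],-6.4)
robot.capture("top")[0]; a=robot.capture("wrist");cv2.imwrite("pics/w9.png",a);b=robot.capture("top")[100:260,220:480];cv2.imwrite("pics/w9x.png",np.vstack([cv2.resize(b,(480,295),interpolation=cv2.INTER_CUBIC),cv2.resize(a,(480,300))[:300]]))
```

```text
t 24.875 p [ 0.4767  0.037  -0.0183] F [ 1.3 -0.  -0.2] op 0.0858 ff 0.0
[ -11.15661465   41.04489896   -0.15443067  132.53833434    1.11899176
    6.32779911 -108.77983385]
tile front magx -0.14836941023060313 center [0.52837848 0.03135319 0.        ]
shift [ 0.0517 -0.0057  0.0013] turn [ 0.0001  0.0016 -0.0001]
```

View pics/w9x.png

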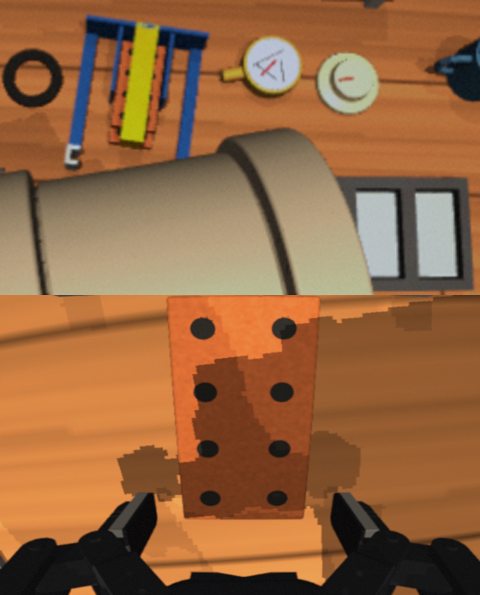

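Tile 0 is fully drawn, its front edge at row ~517 between the open fingers. Joint 6 is near its limit at this short reach, so later draws will stop further out. Next I'll measure the frame from above.

Request:
step_arm([
  [[0,0,0.05],[0,0,0],1],
  [[0,0,0.1],[0,0,0.02],1],
  [[0,-0.03,0.15],[0,0,0.05],1],
  [[0,-0.07,0.19],[0,0,0.08],1],
  [[0,-0.11,0.22],[0,0,0.112],1],
])

```text
time: 25.65
position: [0.476, -0.0741, 0.2037]
tool_rot: [[1.0, 0.002, 0.003], [0.002, -1.0, -0.0], [0.003, 0.0, -1.0]]
wrist_force: [1.3, -0.6, -0.3]
opening: 0.0856
finger_force: 0.0
```

Request:
step_arm([
  [[-0.007,-0.05,0.02],[0,0,0],1],
  [[-0.014,-0.1,0.04],[0,0,0],1],
  [[-0.02,-0.15,0.06],[0,0,0],1],
  [[-0.03,-0.2,0.07],[0,0,0],1],
  [[-0.037,-0.25,0.08],[0,0,0],1],
])

```text
time: 26.28
position: [0.438, -0.3245, 0.2822]
tool_rot: [[1.0, 0.001, 0.001], [0.001, -1.0, -0.0], [0.001, 0.0, -1.0]]
wrist_force: [1.4, -0.6, -0.5]
opening: 0.0855
finger_force: 0.0
```

Request:
step_arm([
  [[0,0,0],[0,0,0],1],
  [[0,0,0],[0,0,0],1],
  [[0,0,0],[0,0,0],1],
])

```text
time: 26.65
position: [0.4391, -0.3214, 0.2814]
tool_rot: [[1.0, 0.003, 0.0], [0.003, -1.0, 0.001], [0.0, -0.001, -1.0]]
wrist_force: [0.4, -0.0, 0.2]
opening: 0.0856
finger_force: 0.0
```

Run:
```python
from h import *
import pickle
s=st();print(s["joints"])
i=robot.camera_info("wrist");im=robot.capture("wrist");cv2.imwrite("pics/w10.png",im);pickle.dump(i,open("w10.pkl","wb"));cv2.imwrite("pics/w10x.png",cv2.resize(im,(800,600),interpolation=cv2.INTER_CUBIC))
```

```text
t 26.65 p [ 0.4391 -0.3214  0.2814] F [ 0.4 -0.   0.2] op 0.0856 ff 0.0
[ 29.55598851  17.16399779   0.91465484 110.49756378  -0.39125728
  52.35065725 -59.17375771]
```

View pics/w10x.png

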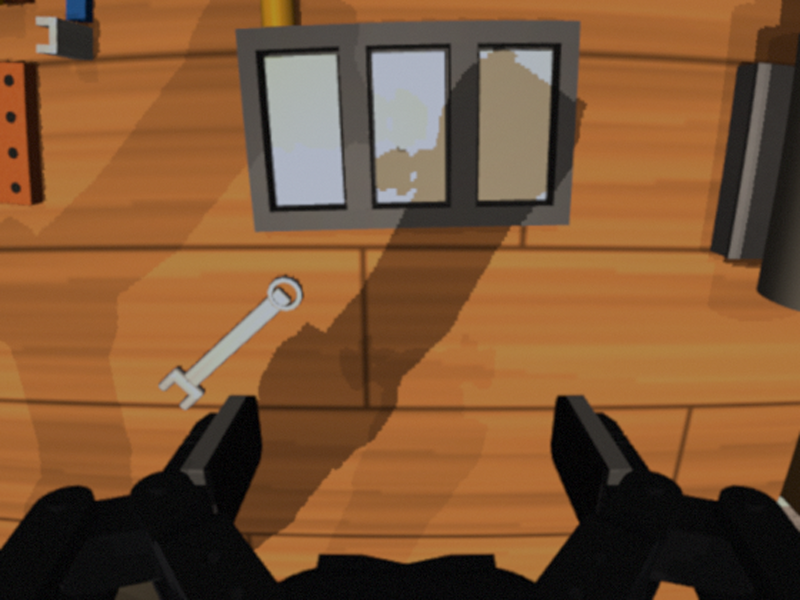

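The frame's corners are at (237,30), (579,22), (569,222) and (256,230). The bay rims, left (bay_2) to right (bay_0), start at x ≈ 257, 365 and 475. I'll fit the frame model to these points.

Run:
```python
from h import *
import pickle
from scipy.optimize import least_squares
np.set_printoptions(suppress=True,precision=4)
i=pickle.load(open("w10.pkl","rb"))
px=np.array([(237,30),(579,22),(569,222),(256,230), (257,51),(339,48),(346,209),(270,212), (365,47),(450,45),(450,206),(372,209), (475,46),(559,43),(554,204),(476,206)])*.7
def rect(cx,cy,a,b): return [(cx+a/2,cy+b/2),(cx+a/2,cy-b/2),(cx-a/2,cy-b/2),(cx-a/2,cy+b/2)]
M=np.array(rect(0,0,.156,.26)+rect(0,.084,.124,.064)+rect(0,0,.124,.064)+rect(0,-.084,.124,.064))
W=at("",px,.03*np.ones(16),i)[:,:2]
f=lambda p:((M@np.array([[np.cos(p[2]),np.sin(p[2])],[-np.sin(p[2]),np.cos(p[2])]])+p[:2])-W).ravel()
r=least_squares(f,[.52,-.325,0],loss="soft_l1",f_scale=.002)
print(r.x[:2],np.degrees(r.x[2])); print((f(r.x).reshape(-1,2)*1000).round(1).tolist())
c,s=np.cos(r.x[2]),np.sin(r.x[2])
for n,y in((2,.084),(1,0),(0,-.084)): print("bay",n,r.x[:2]+[-s*y,c*y])
# tile position: orange patch, rect at z=.018 visible? check from w9 pose instead
```

```text
[ 0.5197 -0.3238] 1.6439028519274266
[[0.6, 2.0], [1.6, -0.9], [-2.2, -0.7], [-2.1, 1.4], [0.5, 2.0], [1.2, 0.5], [-1.0, -1.0], [-0.5, 0.6], [1.2, 0.1], [1.4, -0.2], [-1.2, -0.7], [-0.4, 0.1], [2.4, -1.3], [0.7, -1.7], [-1.3, 0.0], [-0.8, 0.3]]
bay 2 [ 0.5173 -0.2399]
bay 1 [ 0.5197 -0.3238]
bay 0 [ 0.5221 -0.4078]
```

```bash
cat >> h.py <<'E'
def tile(im,i,z,seed):
    "pose of tile top at height z from colour mask; seed=pixel on tile"
    hsv=cv2.cvtColor(im,cv2.COLOR_BGR2HSV); h=hsv[...,0].astype(int); 
    return hsv
E
python3 - <<'E'
from h import *
np.set_printoptions(suppress=True,precision=4)
im=cv2.imread("pics/w9.png");hsv=cv2.cvtColor(im,cv2.COLOR_BGR2HSV)
for c in((270,20),(285,200),(285,300),(320,100),(120,60),(450,60),(450,200),(160,230),(285,330)): print(c,hsv[c[1],c[0]])
E
python3 - <<'E'
from h import *
s=st(); go([.5284,.0314,.08],-6.4)
E
```

```text
(270, 20) [ 12 192 235]
(285, 200) [ 11 196 113]
(285, 300) [ 10 193 124]
(320, 100) [ 10 196 146]
(120, 60) [ 13 174 193]
(450, 60) [ 13 172 138]
(450, 200) [ 13 175 147]
(160, 230) [ 14 173 118]
(285, 330) [ 14 174 226]
t 26.7 p [ 0.4392 -0.3215  0.2814] F [ 0.   0.2 -0.5] op 0.0851 ff 0.0
shift [ 0.0892  0.3529 -0.2014] turn [-0.0005  0.0003 -0.1146]
```

Request:
step_arm([
  [[0.012,0.05,0],[0,0,0],1],
  [[0.024,0.1,0],[0,0,-0.03],1],
  [[0.036,0.15,0],[0,0,-0.06],1],
  [[0.048,0.2,0],[0,0,-0.09],1],
  [[0.06,0.25,0],[0,0,-0.115],1],
])

```text
time: 27.32
position: [0.4989, -0.0702, 0.2817]
tool_rot: [[0.994, -0.113, 0.001], [-0.113, -0.994, -0.0], [0.001, -0.0, -1.0]]
wrist_force: [1.6, 1.0, -0.3]
opening: 0.0857
finger_force: 0.0
```

Request:
step_arm([
  [[0.015,0.05,-0.02],[0,0,0],1],
  [[0.029,0.103,-0.04],[0,0,0],1],
  [[0.029,0.103,-0.09],[0,0,0],1],
  [[0.029,0.103,-0.1],[0,0,0],1],
  [[0.029,0.103,-0.1],[0,0,0],1],
])

```text
time: 27.95
position: [0.5275, 0.0299, 0.1818]
tool_rot: [[0.993, -0.114, -0.001], [-0.114, -0.993, -0.001], [-0.001, 0.001, -1.0]]
wrist_force: [-0.2, -0.7, 0.9]
opening: 0.0852
finger_force: 0.0
```

Request:
step_arm([
  [[0,0,0],[0,0,0],1],
  [[0,0,0],[0,0,0],1],
])

```text
time: 28.2
position: [0.5286, 0.0297, 0.1831]
tool_rot: [[0.993, -0.115, 0.003], [-0.115, -0.993, 0.0], [0.003, -0.0, -1.0]]
wrist_force: [-0.0, -0.5, 0.9]
opening: 0.0855
finger_force: 0.0
```

```bash
python3 - <<'E'
import re
t=open('h.py').read(); t=t[:t.index("def tile(")]+'''
def tile(im,i,z,save=None,xmax=1):
    "min-area rectangle of the tile colour blob, back-projected to height z: centre, sizes, yaw"
    hsv=cv2.cvtColor(cv2.GaussianBlur(im,(5,5),0),cv2.COLOR_BGR2HSV)
    m=((hsv[...,0]<=12)&(hsv[...,1]>184)&(hsv[...,2]>50)).astype(np.uint8)
    m=cv2.morphologyEx(m,cv2.MORPH_CLOSE,cv2.getStructuringElement(cv2.MORPH_ELLIPSE,(31,31)));m=cv2.morphologyEx(m,cv2.MORPH_OPEN,np.ones((9,9)))
    if save: cv2.imwrite(save,m*255)
    for c in sorted(cv2.findContours(m,cv2.RETR_EXTERNAL,cv2.CHAIN_APPROX_NONE)[0],key=cv2.contourArea)[::-1][:3]:
        W=at("",c[:,0,:],z*np.ones(len(c)),i)[:,:2]
        b=cv2.minAreaRect((W*1000).astype(np.float32)); print("blob",cv2.contourArea(c),"ctr",np.round(b[0],1),"size",np.round(b[1],1),"ang",round(b[2],1), "bbox px",cv2.boundingRect(c))
'''
open('h.py','w').write(t)
E
python3 - <<'E'
from h import *
s=st();go([.5284,.0314,-.018],-6.4)
i=robot.camera_info("wrist");im=robot.capture("wrist");cv2.imwrite("pics/w11.png",im)
tile(im,i,.018,"pics/m.png")
E
```

```text
t 28.2 p [0.5286 0.0297 0.1831] F [-0.  -0.5  0.9] op 0.0855 ff 0.0
shift [-2.000e-04  1.700e-03 -2.011e-01] turn [-0.      0.0031  0.0035]
blob 7692.0 ctr [525.9  31.3] size [ 60.4 120.5] ang 83.9 bbox px (249, 117, 67, 125)
blob 1351.5 ctr [554.8 271.1] size [93.4 19. ] ang 87.9 bbox px (0, 171, 82, 23)
blob 811.5 ctr [654.6  -8.5] size [12.7 50. ] ang 84.0 bbox px (304, 0, 16, 63)
```

Request:
step_arm([
  [[-0.0015,0.0015,-0.06],[0,0.003,0.004],1],
  [[-0.0015,0.0015,-0.12],[0,0.003,0.004],1],
  [[-0.0015,0.0015,-0.17],[0,0.003,0.004],1],
  [[-0.0015,0.0015,-0.195],[0,0.003,0.004],1],
  [[-0.0015,0.0015,-0.2],[0,0.003,0.004],1],
])

```text
time: 28.88
position: [0.5259, 0.0314, -0.0194]
tool_rot: [[0.994, -0.11, -0.004], [-0.11, -0.994, -0.001], [-0.004, 0.001, -1.0]]
wrist_force: [-0.2, -0.2, -0.3]
opening: 0.0851
finger_force: 0.0
```

Request:
step_arm([
  [[0,0,0],[0,0,0],0.5],
  [[0,0,0],[0,0,0],0.5],
  [[0,0,0],[0,0,0],0.5],
  [[0,0,0],[0,0,0],0.5],
  [[0,0,0.03],[0,0,0],0.5],
])

```text
time: 29.5
position: [0.5258, 0.0316, 0.0116]
tool_rot: [[0.994, -0.11, -0.004], [-0.11, -0.994, -0.0], [-0.004, 0.001, -1.0]]
wrist_force: [0.6, 0.2, -1.5]
opening: 0.0585
finger_force: 44.2
```

Request:
step_arm([
  [[0,0,0.05],[0,0,0],0.5],
  [[0,0,0.1],[0,0,0],0.5],
  [[0,-0.04,0.13],[0,0,0.05],0.5],
  [[0,-0.09,0.13],[0,0,0.1],0.5],
  [[0,-0.14,0.13],[0,0,0.14],0.5],
])

```text
time: 30.12
position: [0.5266, -0.1098, 0.1433]
tool_rot: [[0.999, 0.032, 0.0], [0.032, -0.999, -0.001], [0.0, 0.001, -1.0]]
wrist_force: [1.7, -0.3, -2.4]
opening: 0.0583
finger_force: 44.2
```

Request:
step_arm([
  [[0,-0.05,0],[0,0,0],0.5],
  [[0,-0.1,0],[0,0,0],0.5],
  [[0,-0.13,0],[0,0,0],0.5],
  [[0,-0.13,0],[0,0,0],0.5],
  [[0,-0.13,0],[0,0,0],0.5],
])

```text
time: 30.75
position: [0.5262, -0.2377, 0.1421]
tool_rot: [[1.0, 0.03, -0.002], [0.03, -1.0, -0.0], [-0.002, 0.0, -1.0]]
wrist_force: [-0.4, 0.2, -1.1]
opening: 0.0583
finger_force: 44.2
```

Run:
```python
from h import *
s=st();go([.5173,-.2399,.1],1.64);p=s["position"]
i=robot.camera_info("wrist");im=robot.capture("wrist");cv2.imwrite("pics/w12.png",im)
tile(im,i,p[2]+.0235+.005-.011+.018,"pics/m.png")
```

```text
t 30.75 p [ 0.5262 -0.2377  0.1421] F [-0.4  0.2 -1.1] op 0.0583 ff 44.2
shift [-0.0089 -0.0022 -0.0421] turn [ 0.0002 -0.0019 -0.0014]
blob 33821.5 ctr [ 529.1 -237.7] size [114.6  58.6] ang 1.6 bbox px (205, 147, 157, 246)
blob 1034.5 ctr [ 626.9 -137.2] size [ 7.5 20.3] ang 83.5 bbox px (0, 0, 19, 59)
```

Request:
step_arm([
  [[-0.009,-0.002,-0.03],[0,-0.002,-0.001],0.5],
  [[-0.009,-0.002,-0.08],[0,-0.002,-0.001],0.5],
  [[-0.009,-0.002,-0.115],[0,-0.002,-0.001],0.5],
  [[-0.009,-0.002,-0.122],[0,-0.002,-0.001],0.5],
  [[-0.009,-0.002,-0.122],[0,-0.002,-0.001],0.5],
])

```text
time: 31.42
position: [0.5178, -0.2396, 0.0201]
tool_rot: [[1.0, 0.03, -0.0], [0.03, -1.0, -0.0], [-0.0, 0.0, -1.0]]
wrist_force: [-0.0, -0.3, -0.6]
opening: 0.0584
finger_force: 44.2
```

Run:
```python
from h import *
import pickle
s=st();go([.5173,-.2399,.004],1.64);p=s["position"]
i=robot.camera_info("wrist");im=robot.capture("wrist");cv2.imwrite("pics/w13.png",im)
tile(im,i,p[2]+.0365);pickle.dump(i,open("w13.pkl","wb"))
print("bay2 front rim px",proj("",[[.5173+.062*1-.0,-.2399+.032,.03],[.5173+.062,-.2399-.032,.03],[.5173,-.2399+.032,.03],[.5173,-.2399-.032,.03]],i))
cv2.imwrite("pics/w13x.png",cv2.resize(im[80:340,130:440],(715,600),interpolation=cv2.INTER_CUBIC))
```

```text
t 31.425 p [ 0.5178 -0.2396  0.0201] F [-0.  -0.3 -0.6] op 0.0584 ff 44.2
shift [-0.0005 -0.0003 -0.0161] turn [ 0.0003 -0.0003 -0.0014]
blob 33579.5 ctr [ 521.1 -239.6] size [113.2  57.7] ang 1.7 bbox px (206, 148, 157, 245)
bay2 front rim px [[214.11114938 132.82172219]
 [363.01652305 137.44368242]
 [217.95523727 263.32709112]
 [350.4381613  266.96271483]]
```

View pics/w13x.png

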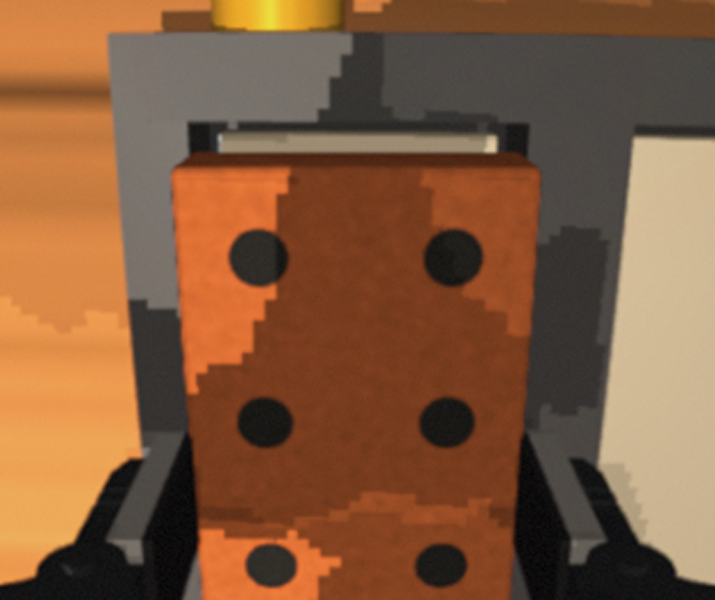

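This close view of bay_2 shows the far rim at row 123, columns 188 to 528. The tile's front edges are at row 153 (bottom) and 165 (top), columns 173 to 540. The two centres agree sideways: 356.5 against 358. Now the lengthwise check in numbers; the picture allowance is used up.

Run:
```python
from h import *
import pickle
i=pickle.load(open("w13.pkl","rb"))
k=2.3065
q=lambda x,y,z:at("",[(130+x/k,80+y/k)],[z],i)[0].round(4)
print("rim",q(188,123,.03),q(528,123,.03),"tile bottom front",q(356,153,.0386),"top front",q(173,165,.0566),q(540,165,.0566))
```

```text
rim [ 0.5791 -0.2068  0.03  ] [ 0.581 -0.27   0.03 ] tile bottom front [ 0.5756 -0.2381  0.0386] top front [ 0.5756 -0.2095  0.0566] [ 0.5773 -0.2669  0.0566]
```

Request:
step_arm([
  [[0.001,0,-0.003],[0,0,0],0.5],
  [[0.002,0,-0.006],[0,0,0],0.5],
  [[0.002,0,-0.008],[0,0,0],0.5],
  [[0.002,0,-0.008],[0,0,0],0.5],
])

```text
time: 31.98
position: [0.5193, -0.2404, 0.0116]
tool_rot: [[1.0, 0.029, -0.0], [0.029, -1.0, -0.0], [-0.0, 0.0, -1.0]]
wrist_force: [0.4, 0.1, -1.2]
opening: 0.0584
finger_force: 44.2
```

Request:
step_arm([
  [[0,0,-0.002],[0,0,0],0.5],
  [[0,0,-0.004],[0,0,0],0.5],
  [[0,0,-0.004],[0,0,0],0.5],
])

```text
time: 32.35
position: [0.5192, -0.2403, 0.0075]
tool_rot: [[1.0, 0.029, -0.001], [0.029, -1.0, -0.0], [-0.001, 0.0, -1.0]]
wrist_force: [-0.1, 0.6, -1.2]
opening: 0.0592
finger_force: 44.2
```

Request:
step_arm([
  [[0,0,-0.002],[0,0,0],0.5],
  [[0,0,-0.003],[0,0,0],0.5],
  [[0,0,-0.003],[0,0,0],0.5],
])

```text
time: 32.72
position: [0.5193, -0.2404, 0.0046]
tool_rot: [[1.0, 0.029, -0.0], [0.029, -1.0, -0.0], [-0.0, 0.0, -1.0]]
wrist_force: [-0.3, 0.2, -2.3]
opening: 0.0586
finger_force: 44.2
```

Run:
```python
from h import *
s=st();im=robot.capture("wrist");cv2.imwrite("pics/w14.png",im)
tile(im,robot.camera_info("wrist"),s["position"][2]+.0365)
hsv=cv2.cvtColor(im,cv2.COLOR_BGR2HSV)
print([tuple(hsv[r,260]) for r in range(125,155,2)])
```

```text
t 32.725 p [ 0.5193 -0.2404  0.0046] F [-0.3  0.2 -2.3] op 0.0586 ff 44.2
blob 33785.0 ctr [ 522.6 -240.2] size [113.3  57.8] ang 1.7 bbox px (205, 148, 158, 245)
[(np.uint8(15), np.uint8(30), np.uint8(121)), (np.uint8(18), np.uint8(28), np.uint8(120)), (np.uint8(18), np.uint8(31), np.uint8(122)), (np.uint8(16), np.uint8(31), np.uint8(123)), (np.uint8(16), np.uint8(35), np.uint8(124)), (np.uint8(17), np.uint8(33), np.uint8(123)), (np.uint8(19), np.uint8(35), np.uint8(125)), (np.uint8(18), np.uint8(34), np.uint8(113)), (np.uint8(0), np.uint8(16), np.uint8(47)), (np.uint8(13), np.uint8(33), np.uint8(54)), (np.uint8(17), np.uint8(90), np.uint8(88)), (np.uint8(8), np.uint8(180), np.uint8(82)), (np.uint8(9), np.uint8(186), np.uint8(81)), (np.uint8(10), np.uint8(184), np.uint8(90)), (np.uint8(10), np.uint8(193), np.uint8(120))]
```

Request:
step_arm([
  [[0,0,0],[0,0,0],0.8],
  [[0,0,0],[0,0,0],0.8],
  [[0,0,0],[0,0,0],0.8],
  [[0,0,0.03],[0,0,0],0.8],
  [[0,0,0.06],[0,0,0],0.5],
])

```text
time: 33.4
position: [0.5191, -0.2402, 0.0651]
tool_rot: [[1.0, 0.029, -0.001], [0.029, -1.0, -0.0], [-0.001, 0.0, -1.0]]
wrist_force: [-0.5, 0.1, -0.8]
opening: 0.0517
finger_force: 0.0
```

Request:
step_arm([
  [[0,0,0],[0,0,0],0],
  [[0,0,0],[0,0,0],0],
  [[0,0,0],[0,0,0],0],
  [[0,0,0],[0,0,0],0],
  [[0,0,0],[0,0,0],0],
])

```text
time: 34.02
position: [0.5192, -0.2403, 0.0642]
tool_rot: [[1.0, 0.029, -0.001], [0.029, -1.0, -0.0], [-0.001, 0.0, -1.0]]
wrist_force: [0.1, -0.8, 0.5]
opening: 0.0001
finger_force: 0.0
```

Run:
```python
from h import *
s=st();i=robot.camera_info("wrist");im=robot.capture("wrist");cv2.imwrite("pics/w15.png",im)
tile(im,i,.036)
```

```text
t 34.025 p [ 0.5192 -0.2403  0.0642] F [ 0.1 -0.8  0.5] op 0.0001 ff 0.0
blob 15056.0 ctr [ 523.6 -240. ] size [109.3  58.9] ang 1.6 bbox px (229, 131, 110, 178)
```

Request:
step_arm([
  [[-0.001,0,-0.03],[0,0,0],0],
  [[-0.001,0,-0.048],[0,0,0],0],
  [[-0.001,0,-0.05],[0,0,0],0],
  [[-0.001,0,-0.051],[0,0,0],0],
  [[-0.001,0,-0.052],[0,0,0],0],
])

```text
time: 34.7
position: [0.5188, -0.2406, 0.0133]
tool_rot: [[1.0, 0.029, 0.001], [0.029, -1.0, -0.001], [0.001, 0.001, -1.0]]
wrist_force: [-0.7, -0.0, -0.1]
opening: 0.0002
finger_force: 0.0
```

Request:
step_arm([
  [[0,0,-0.001],[0,0,0],0],
  [[0,0,-0.002],[0,0,0],0],
  [[0,0,-0.003],[0,0,0],0],
])

```text
time: 35.08
position: [0.5187, -0.2406, 0.0104]
tool_rot: [[1.0, 0.029, 0.001], [0.029, -1.0, -0.001], [0.001, 0.001, -1.0]]
wrist_force: [-0.1, 0.6, 6.3]
opening: -0.0002
finger_force: 3.2
```

Request:
step_arm([
  [[0,0,-0.001],[0,0,0],0],
  [[0,0,-0.002],[0,0,0],0],
])

```text
time: 35.33
position: [0.5187, -0.2406, 0.0084]
tool_rot: [[1.0, 0.029, 0.001], [0.029, -1.0, -0.001], [0.001, 0.001, -1.0]]
wrist_force: [-0.1, 0.6, 6.3]
opening: 0.0005
finger_force: 3.2
```

Request:
step_arm([
  [[0,0,-0.0005],[0,0,0],0],
  [[0,0,-0.001],[0,0,0],0],
])

```text
time: 35.58
position: [0.5187, -0.2406, 0.0074]
tool_rot: [[1.0, 0.029, 0.001], [0.029, -1.0, -0.001], [0.001, 0.001, -1.0]]
wrist_force: [-0.2, -1.4, 7.0]
opening: -0.0001
finger_force: 3.1
```

Request:
step_arm([
  [[0,0,-0.0005],[0,0,0],0],
  [[0,0,-0.001],[0,0,0],0],
])

```text
time: 35.83
position: [0.5187, -0.2406, 0.0065]
tool_rot: [[1.0, 0.029, 0.001], [0.029, -1.0, -0.001], [0.001, 0.001, -1.0]]
wrist_force: [-2.6, 1.3, 14.6]
opening: 0.0001
finger_force: 6.8
```

Request:
step_arm([
  [[0,0,-0.0005],[0,0,0],0],
  [[0,0,-0.001],[0,0,0],0],
])

```text
time: 36.08
position: [0.5188, -0.2406, 0.0064]
tool_rot: [[1.0, 0.029, 0.001], [0.029, -1.0, -0.001], [0.001, 0.001, -1.0]]
wrist_force: [-3.5, 2.5, 24.1]
opening: -0.0
finger_force: 12.3
```

Tile 0 is home: hard stop at reading 0.0064, 24 N. Next is tile 1, whose front edge now lies at magazine x = 20 mm, so I'll grip at x = 28 mm.

Request:
step_arm([
  [[0,0,0.05],[0,0,0],0],
  [[0,0,0.11],[0,0,0],0.5],
  [[0.02,0.04,0.12],[0,0,-0.05],1],
  [[0.04,0.08,0.12],[0,0,-0.1],1],
  [[0.06,0.13,0.12],[0,0,-0.14],1],
])

```text
time: 36.7
position: [0.579, -0.1102, 0.1254]
tool_rot: [[0.993, -0.114, 0.001], [-0.114, -0.993, -0.001], [0.001, 0.001, -1.0]]
wrist_force: [0.1, 0.3, 0.1]
opening: 0.0724
finger_force: 0.0
```

Request:
step_arm([
  [[0.02,0.04,0],[0,0,0],1],
  [[0.04,0.08,0],[0,0,0],1],
  [[0.06,0.12,0],[0,0,0],1],
  [[0.065,0.129,0],[0,0,0],1],
  [[0.065,0.129,0],[0,0,0],1],
])

```text
time: 37.33
position: [0.6432, 0.0189, 0.1246]
tool_rot: [[0.994, -0.11, -0.001], [-0.11, -0.994, -0.001], [-0.001, 0.001, -1.0]]
wrist_force: [-0.4, -1.0, 0.3]
opening: 0.0853
finger_force: 0.0
```

Request:
step_arm([
  [[0,0,0],[0,0,0],1],
  [[0,0,0],[0,0,0],1],
])

```text
time: 37.58
position: [0.6429, 0.0169, 0.1248]
tool_rot: [[0.994, -0.113, -0.001], [-0.113, -0.994, -0.001], [-0.0, 0.001, -1.0]]
wrist_force: [-0.9, 0.4, -0.1]
opening: 0.0855
finger_force: 0.0
```

Run:
```python
from h import *
s=st();go([.6440,.0184,-.0205],-6.4)
i=robot.camera_info("wrist");im=robot.capture("wrist");cv2.imwrite("pics/w16.png",im)
tile(im,i,.036,"pics/m16.png")
O=np.array([.6162,.0215,0]);X=np.array([.9938,-.1115,0]);Y=np.array([.1115,.9938,0])
hsv=cv2.cvtColor(im,cv2.COLOR_BGR2HSV)
for y in (.024,-.024):
  for z in(.018,):
    print(y,[(x,tuple(int(v) for v in hsv[tuple(proj("",O+X*x/1000+Y*y+[0,0,z],i)[0].round().astype(int)[::-1])])) for x in range(0,60,4)])
```

```text
t 37.575 p [0.6429 0.0169 0.1248] F [-0.9  0.4 -0.1] op 0.0855 ff 0.0
shift [ 0.0011  0.0015 -0.1453] turn [ 0.0011 -0.0006  0.0016]
blob 2871.0 ctr [704.3 -12.3] size [ 11.8 133. ] ang 83.6 bbox px (306, 10, 20, 197)
blob 2690.5 ctr [709.1  35.2] size [ 11.2 131.8] ang 83.6 bbox px (237, 12, 20, 195)
blob 920.5 ctr [ 513.7 -207.9] size [101.7  16.5] ang 10.6 bbox px (543, 264, 17, 92)
0.024 [(0, (13, 175, 205)), (4, (13, 175, 203)), (8, (13, 177, 196)), (12, (13, 174, 194)), (16, (13, 175, 194)), (20, (11, 191, 222)), (24, (11, 195, 218)), (28, (10, 196, 215)), (32, (10, 197, 164)), (36, (11, 194, 134)), (40, (11, 205, 132)), (44, (10, 195, 131)), (48, (10, 198, 107)), (52, (10, 195, 107)), (56, (10, 195, 106))]
-0.024 [(0, (13, 172, 218)), (4, (13, 177, 209)), (8, (14, 175, 203)), (12, (13, 177, 199)), (16, (13, 175, 197)), (20, (11, 195, 221)), (24, (11, 195, 222)), (28, (11, 190, 224)), (32, (10, 193, 119)), (36, (10, 192, 137)), (40, (10, 192, 109)), (44, (10, 198, 103)), (48, (10, 198, 103)), (52, (10, 196, 103)), (56, (10, 202, 106))]
```

Request:
step_arm([
  [[0.001,0.0015,-0.05],[0,0,0.002],1],
  [[0.001,0.0015,-0.1],[0,0,0.002],1],
  [[0.001,0.0015,-0.13],[0,0,0.002],1],
  [[0.001,0.0015,-0.142],[0,0,0.002],1],
  [[0.001,0.0015,-0.145],[0,0,0.002],1],
])

```text
time: 38.25
position: [0.6444, 0.0197, -0.0204]
tool_rot: [[0.994, -0.109, -0.001], [-0.109, -0.994, -0.001], [-0.001, 0.001, -1.0]]
wrist_force: [-0.1, -0.2, 1.0]
opening: 0.0853
finger_force: 0.0
```

Request:
step_arm([
  [[0,0,0],[0,0,0],0.5],
  [[0,0,0],[0,0,0],0.5],
  [[0,0,0],[0,0,0],0.5],
  [[0,0,0],[0,0,0],0.5],
], newtons=40)

```text
time: 38.75
position: [0.6452, 0.0198, -0.0187]
tool_rot: [[0.994, -0.11, 0.002], [-0.11, -0.994, -0.001], [0.002, 0.0, -1.0]]
wrist_force: [-0.7, -0.7, 6.7]
opening: 0.059
finger_force: 43.5
```

Request:
step_arm([
  [[-0.02,0.0022,0.001],[0,0,0],0.5],
  [[-0.05,0.0056,0.001],[0,0,0],0.5],
  [[-0.08,0.009,0.001],[0,0,0],0.5],
  [[-0.115,0.0129,0.001],[0,0,0],0.5],
  [[-0.154,0.0173,0.001],[0,0,0],0.5],
])

```text
time: 39.38
position: [0.4906, 0.0377, -0.0185]
tool_rot: [[0.994, -0.109, 0.002], [-0.109, -0.994, 0.0], [0.002, -0.0, -1.0]]
wrist_force: [0.7, 0.7, -2.0]
opening: 0.0583
finger_force: 44.1
```

Request:
step_arm([
  [[0,0,0],[0,0,0],0.5],
  [[0,0,0],[0,0,0],0.9],
  [[0,0,0],[0,0,0],1],
  [[0,0,0.03],[0,0,0],1],
  [[0,0,0.06],[0,0,0],1],
])

```text
time: 40.0
position: [0.491, 0.0373, 0.0412]
tool_rot: [[0.994, -0.109, -0.0], [-0.109, -0.994, -0.001], [-0.0, 0.001, -1.0]]
wrist_force: [-0.1, -0.6, -0.1]
opening: 0.0854
finger_force: 0.0
```

Request:
step_arm([
  [[0.01,-0.001,0.05],[0,0,0],1],
  [[0.03,-0.003,0.1],[0,0,0],1],
  [[0.048,-0.005,0.14],[0,0,0],1],
  [[0.048,-0.005,0.14],[0,0,0],1],
  [[0.048,-0.005,0.14],[0,0,0],1],
])

```text
time: 40.62
position: [0.5381, 0.0321, 0.1804]
tool_rot: [[0.994, -0.109, -0.001], [-0.109, -0.994, -0.001], [-0.001, 0.001, -1.0]]
wrist_force: [-0.4, -0.4, 0.2]
opening: 0.0853
finger_force: 0.0
```

Run:
```python
from h import *
s=st()
i=robot.camera_info("wrist");im=robot.capture("wrist");cv2.imwrite("pics/w17.png",im)
tile(im,i,.018,"pics/m17.png")
go([.5417,.0299,-.0185],-6.4)
```

```text
t 40.625 p [0.5381 0.0321 0.1804] F [-0.4 -0.4  0.2] op 0.0853 ff 0.0
blob 7823.5 ctr [538.2  31.3] size [ 60.4 119.6] ang 82.9 bbox px (252, 114, 68, 125)
blob 2274.5 ctr [ 513.6 -227. ] size [125.9  26.3] ang 7.1 bbox px (536, 113, 24, 122)
blob 1370.0 ctr [552.7 272. ] size [96.2 19.4] ang 87.9 bbox px (0, 181, 86, 23)
shift [ 0.0041 -0.0023 -0.1983] turn [ 0.0007 -0.0019 -0.0024]
```

Request:
step_arm([
  [[0,-0.001,-0.06],[0,0,-0.012],1],
  [[0,-0.001,-0.12],[0,0,-0.012],1],
  [[0,-0.001,-0.17],[0,0,-0.012],1],
  [[0,-0.001,-0.195],[0,0,-0.012],1],
  [[0,-0.001,-0.199],[0,0,-0.012],1],
])

```text
time: 41.3
position: [0.536, 0.0313, -0.021]
tool_rot: [[0.993, -0.12, -0.006], [-0.12, -0.993, -0.001], [-0.006, 0.002, -1.0]]
wrist_force: [-0.2, -0.8, -0.7]
opening: 0.0854
finger_force: 0.0
```

Request:
step_arm([
  [[0,0,0],[0,0,0],0.5],
  [[0,0,0],[0,0,0],0.5],
  [[0,0,0],[0,0,0],0.5],
  [[0,0,0],[0,0,0],0.5],
  [[0,0,0.03],[0,0,0],0.5],
])

```text
time: 41.92
position: [0.5375, 0.0314, 0.0111]
tool_rot: [[0.993, -0.121, -0.003], [-0.121, -0.993, -0.001], [-0.003, 0.001, -1.0]]
wrist_force: [-0.1, 0.1, -1.2]
opening: 0.0588
finger_force: 44.6
```

Request:
step_arm([
  [[0,0,0.05],[0,0,0],0.5],
  [[0,0,0.1],[0,0,0],0.5],
  [[0,-0.04,0.13],[0,0,0.05],0.5],
  [[0,-0.09,0.13],[0,0,0.1],0.5],
  [[-0.008,-0.14,0.13],[0,0,0.152],0.5],
])

```text
time: 42.55
position: [0.5309, -0.11, 0.1427]
tool_rot: [[0.999, 0.033, 0.002], [0.033, -0.999, -0.001], [0.002, 0.001, -1.0]]
wrist_force: [0.6, -0.9, -3.4]
opening: 0.0585
finger_force: 44.6
```

Request:
step_arm([
  [[-0.002,-0.05,0],[0,0,0],0.5],
  [[-0.004,-0.1,0],[0,0,0],0.5],
  [[-0.006,-0.15,0],[0,0,0],0.5],
  [[-0.008,-0.2,0],[0,0,0],0.5],
  [[-0.009,-0.214,0],[0,0,0],0.5],
])

```text
time: 43.18
position: [0.5199, -0.3268, 0.1418]
tool_rot: [[1.0, 0.026, -0.001], [0.026, -1.0, -0.002], [-0.001, 0.002, -1.0]]
wrist_force: [0.6, 1.4, -1.7]
opening: 0.0586
finger_force: 44.6
```

Request:
step_arm([
  [[0,0,-0.05],[0,0,0],0.5],
  [[0,0,-0.1],[0,0,0],0.5],
  [[0,0,-0.12],[0,0,0],0.5],
  [[0,0,-0.12],[0,0,0],0.5],
  [[0,0,-0.12],[0,0,0],0.5],
])

```text
time: 43.8
position: [0.522, -0.3225, 0.0227]
tool_rot: [[1.0, 0.031, 0.001], [0.031, -1.0, -0.001], [0.001, 0.001, -1.0]]
wrist_force: [-0.9, -0.2, -2.1]
opening: 0.0585
finger_force: 44.6
```

```bash
cat >> h.py <<'E'
def gaps(c,yaw,name):
    "tile-in-hand over bay centred c: numbers for rim and tile along lines in bay frame"
    s=st();i=robot.camera_info("wrist");im=robot.capture("wrist");cv2.imwrite(name,im)
    tile(im,i,s["position"][2]+.0365)
    hsv=cv2.cvtColor(cv2.GaussianBlur(im,(3,3),0),cv2.COLOR_BGR2HSV).astype(int); y0=np.radians(yaw);X=np.array([np.cos(y0),np.sin(y0),0]);Y=np.array([-X[1],X[0],0])
    for y in(-.02,0,.02):
        xs=np.arange(.05,.075,.0005); px=proj("",[np.r_[c,.03]+X*x+Y*y for x in xs],i)
        v=np.array([hsv[int(round(b)),int(round(a))] for a,b in px])
        orange=[x for x,w in zip(xs,v) if w[1]>150]; print("y",y,"frame-plane x where orange ends",max(orange) if orange else None,"V:",v[:,2].tolist())
    return s
E
python3 - <<'E'
from h import *
s=gaps(np.array([.5202,-.3240]),1.64,"pics/w18.png");go([.5212,-.3241,.004],1.64)
E
```

```text
t 43.8 p [ 0.522  -0.3225  0.0227] F [-0.9 -0.2 -2.1] op 0.0585 ff 44.6
blob 33897.0 ctr [ 525.6 -322.5] size [113.8  57.8] ang 1.5 bbox px (207, 146, 157, 247)
blob 20531.5 ctr [ 541.1 -255.7] size [83.  48.6] ang 1.6 bbox px (44, 142, 136, 191)
y -0.02 frame-plane x where orange ends 0.05800000000000001 V: [170, 172, 173, 174, 175, 175, 172, 166, 160, 159, 156, 149, 134, 112, 94, 86, 83, 97, 124, 140, 124, 91, 63, 51, 54, 58, 60, 60, 60, 61, 61, 61, 63, 71, 79, 84, 84, 84, 84, 85, 84, 83, 83, 83, 83, 83, 83, 83, 83, 83]
y 0 frame-plane x where orange ends 0.05850000000000001 V: [124, 124, 126, 127, 127, 127, 127, 128, 128, 128, 127, 126, 119, 105, 91, 84, 84, 90, 105, 121, 119, 98, 54, 49, 52, 57, 60, 60, 60, 61, 61, 60, 60, 60, 60, 60, 60, 60, 60, 60, 60, 61, 61, 61, 60, 60, 61, 61, 62, 61]
y 0.02 frame-plane x where orange ends 0.05850000000000001 V: [226, 226, 228, 229, 232, 234, 236, 236, 236, 234, 227, 215, 191, 153, 114, 87, 86, 90, 111, 136, 133, 105, 54, 48, 51, 56, 59, 60, 88, 117, 131, 133, 133, 132, 132, 132, 133, 133, 132, 132, 132, 132, 131, 132, 132, 132, 132, 132, 131, 131]
shift [-0.0009 -0.0014 -0.019 ] turn [ 0.0013  0.0014 -0.0024]
```

Run:
```python
from h import *
import pickle
np.set_printoptions(suppress=True,precision=4)
i=pickle.load(open("w13.pkl","rb"))
def prof(im,i,cols,tz):
    g=cv2.GaussianBlur(cv2.imread(im),(3,3),0);hsv=cv2.cvtColor(g,cv2.COLOR_BGR2HSV).astype(int)
    for c in cols:
        v=hsv[100:160,c]; o=100+np.argmax((v[:,1]>130)&(np.arange(60)>20)); 
        d=np.diff(v[:,2]); r=[(100+k) for k in range(59) if abs(d[k])>15]
        print(im,c,"orange row",o,"tile x",at("",[(c,o)],[tz],i)[0][:2],"edges",[(k,round(float(at('',[(c,k+.5)],[.03],i)[0][0]),4),int(d[k-100])) for k in r])
prof("pics/w13.png",i,(250,284,320),.0386)
j=dict(i);T=np.array(i["world_from_camera"]).copy();T[:3,3]+=[.0015,-.0008,-.0155];j["world_from_camera"]=T
prof("pics/w14.png",j,(250,284,320),.0231)
prof("pics/w18.png",robot.camera_info("wrist"),(235,250,284,320),.0412)
```

```text
pics/w13.png 250 orange row 147 tile x [ 0.5749 -0.2241] edges [(131, 0.5802, -20), (132, 0.5798, -28), (133, 0.5794, -19), (135, 0.5785, 16), (136, 0.5781, 26), (137, 0.5777, 23), (144, 0.5747, -19), (145, 0.5743, -32), (146, 0.5738, -21), (150, 0.5721, 20), (151, 0.5716, 35), (152, 0.5712, 37), (153, 0.5708, 26)]
pics/w13.png 284 orange row 147 tile x [ 0.5753 -0.238 ] edges [(136, 0.5785, 27), (137, 0.5781, 33), (138, 0.5777, 25), (144, 0.5751, -19), (145, 0.5747, -31), (146, 0.5742, -21)]
pics/w13.png 320 orange row 147 tile x [ 0.5758 -0.2527] edges [(136, 0.579, 20), (137, 0.5786, 25), (138, 0.5782, 26), (139, 0.5777, 20), (144, 0.5756, -19), (145, 0.5752, -32), (146, 0.5747, -21), (151, 0.5726, 17), (152, 0.5721, 21)]
pics/w14.png 250 orange row 146 tile x [ 0.5768 -0.2249] edges [(139, 0.5804, -16), (140, 0.58, -31), (141, 0.5796, -21), (150, 0.5761, 20), (151, 0.5757, 37), (152, 0.5753, 39), (153, 0.5749, 26)]
pics/w14.png 284 orange row 146 tile x [ 0.5772 -0.2388] edges []
pics/w14.png 320 orange row 146 tile x [ 0.5777 -0.2535] edges [(151, 0.5765, 18), (152, 0.5761, 20)]
[... 209 characters left out ...]
.5766, 23), (149, 0.5762, 39), (150, 0.5757, 38), (151, 0.5753, 23)]
pics/w18.png 250 orange row 145 tile x [ 0.58   -0.3071] edges [(131, 0.5842, -29), (132, 0.5838, -22), (139, 0.5808, 20), (140, 0.5803, 29), (141, 0.5799, 27), (143, 0.579, -24), (144, 0.5786, -22), (148, 0.5768, 25), (149, 0.5764, 41), (150, 0.5759, 38), (151, 0.5755, 22)]
pics/w18.png 284 orange row 145 tile x [ 0.5804 -0.321 ] edges [(139, 0.5812, 19), (140, 0.5808, 27), (141, 0.5803, 20), (144, 0.579, -17)]
pics/w18.png 320 orange row 145 tile x [ 0.5809 -0.3357] edges [(139, 0.5817, 16), (140, 0.5813, 31), (141, 0.5809, 30), (143, 0.58, -17), (144, 0.5795, -27), (149, 0.5773, 16), (150, 0.5769, 20), (151, 0.5765, 17)]
```

Request:
step_arm([
  [[0.001,-0.0015,-0.004],[0,0,-0.002],0.5],
  [[0.0015,-0.0015,-0.008],[0,0,-0.002],0.5],
  [[0.0015,-0.0015,-0.011],[0,0,-0.002],0.5],
  [[0.0015,-0.0015,-0.011],[0,0,-0.002],0.5],
])

```text
time: 44.35
position: [0.5226, -0.324, 0.0104]
tool_rot: [[1.0, 0.029, -0.001], [0.029, -1.0, -0.0], [-0.001, 0.0, -1.0]]
wrist_force: [-0.2, -0.1, -2.3]
opening: 0.0587
finger_force: 44.6
```

Request:
step_arm([
  [[0,0,-0.002],[0,0,0],0.5],
  [[0,0,-0.004],[0,0,0],0.5],
  [[0,0,-0.004],[0,0,0],0.5],
])

```text
time: 44.72
position: [0.5228, -0.324, 0.0065]
tool_rot: [[1.0, 0.029, -0.001], [0.029, -1.0, -0.0], [-0.001, 0.0, -1.0]]
wrist_force: [0.4, 0.2, -2.0]
opening: 0.0584
finger_force: 44.6
```

Request:
step_arm([
  [[0,0,-0.002],[0,0,0],0.5],
  [[0,0,-0.003],[0,0,0],0.5],
  [[0,0,-0.003],[0,0,0],0.5],
])

```text
time: 45.1
position: [0.5228, -0.324, 0.0036]
tool_rot: [[1.0, 0.029, -0.0], [0.029, -1.0, -0.0], [-0.0, 0.0, -1.0]]
wrist_force: [0.1, 0.3, -1.8]
opening: 0.0586
finger_force: 44.6
```

Entered with no contact force. Now release, and close the fingers for pressing.

Request:
step_arm([
  [[0,0,0],[0,0,0],0.8],
  [[0,0,0],[0,0,0],0.8],
  [[0,0,0],[0,0,0],0.8],
  [[0,0,0.03],[0,0,0],0.8],
  [[0,0,0.06],[0,0,0],0.5],
])

```text
time: 45.72
position: [0.5226, -0.3239, 0.0641]
tool_rot: [[1.0, 0.029, -0.001], [0.029, -1.0, -0.0], [-0.001, 0.0, -1.0]]
wrist_force: [-0.2, -0.4, 0.9]
opening: 0.0517
finger_force: 0.0
```

Request:
step_arm([
  [[0,0,0],[0,0,0],0],
  [[0,0,0],[0,0,0],0],
  [[0,0,0],[0,0,0],0],
  [[0,0,0],[0,0,0],0],
  [[0,0,0],[0,0,0],0],
])

```text
time: 46.35
position: [0.5227, -0.3239, 0.0632]
tool_rot: [[1.0, 0.029, -0.001], [0.029, -1.0, -0.0], [-0.001, 0.0, -1.0]]
wrist_force: [0.2, 0.1, -0.2]
opening: 0.0001
finger_force: 0.0
```

Request:
step_arm([
  [[-0.001,0,-0.03],[0,0,0],0],
  [[-0.001,0,-0.045],[0,0,0],0],
  [[-0.001,0,-0.049],[0,0,0],0],
  [[-0.001,0,-0.05],[0,0,0],0],
  [[-0.001,0,-0.05],[0,0,0],0],
])

```text
time: 46.98
position: [0.5222, -0.3243, 0.0143]
tool_rot: [[1.0, 0.029, 0.0], [0.029, -1.0, -0.001], [0.0, 0.001, -1.0]]
wrist_force: [-0.8, -0.1, -0.8]
opening: -0.0
finger_force: 0.0
```

```bash
python3 -c "
from h import *
s=st();tile(robot.capture('wrist'),robot.camera_info('wrist'),.036)"
```

```text
t 46.975 p [ 0.5222 -0.3243  0.0143] F [-0.8 -0.1 -0.8] op -0.0 ff 0.0
blob 24452.5 ctr [ 522.  -244.5] size [115.2  57.2] ang 1.5 bbox px (29, 145, 147, 224)
blob 19824.0 ctr [ 539.6 -323.7] size [85.6 58.6] ang 1.3 bbox px (212, 142, 145, 182)
blob 137.5 ctr [ 469.8 -325.7] size [10.4  4.6] ang 1.7 bbox px (279, 360, 10, 17)
```

Request:
step_arm([
  [[0,0,-0.0015],[0,0,0],0],
  [[0,0,-0.003],[0,0,0],0],
  [[0,0,-0.0045],[0,0,0],0],
  [[0,0,-0.006],[0,0,0],0],
  [[0,0,-0.0065],[0,0,0],0],
])

```text
time: 47.65
position: [0.5221, -0.3243, 0.0077]
tool_rot: [[1.0, 0.029, 0.0], [0.029, -1.0, -0.001], [0.0, 0.001, -1.0]]
wrist_force: [-1.0, -0.0, 5.9]
opening: 0.0
finger_force: 2.8
```

Request:
step_arm([
  [[0,0,-0.0005],[0,0,0],0],
  [[0,0,-0.001],[0,0,0],0],
])

```text
time: 47.9
position: [0.5221, -0.3243, 0.0067]
tool_rot: [[1.0, 0.029, 0.0], [0.029, -1.0, -0.001], [0.0, 0.001, -1.0]]
wrist_force: [-0.5, 0.6, 6.3]
opening: -0.0001
finger_force: 2.9
```

Request:
step_arm([
  [[0,0,-0.0005],[0,0,0],0],
  [[0,0,-0.001],[0,0,0],0],
])

```text
time: 48.15
position: [0.5221, -0.3243, 0.0064]
tool_rot: [[1.0, 0.029, 0.001], [0.029, -1.0, -0.001], [0.001, 0.001, -1.0]]
wrist_force: [-3.1, 1.6, 19.1]
opening: 0.0001
finger_force: 9.4
```

Tile 1 is home. Now tile 2: front edge at magazine x = 40 mm, gripped at 50 mm.

Request:
step_arm([
  [[0,0,0.05],[0,0,0],0],
  [[0,0,0.11],[0,0,0],0.5],
  [[0.02,0.045,0.12],[0,0,-0.05],1],
  [[0.04,0.09,0.12],[0,0,-0.1],1],
  [[0.06,0.14,0.12],[0,0,-0.14],1],
])

```text
time: 48.78
position: [0.5824, -0.1834, 0.1257]
tool_rot: [[0.994, -0.114, 0.001], [-0.114, -0.994, -0.001], [0.001, 0.001, -1.0]]
wrist_force: [-0.1, 0.8, -0.6]
opening: 0.0728
finger_force: 0.0
```

Request:
step_arm([
  [[0.02,0.05,0],[0,0,0],1],
  [[0.04,0.1,0],[0,0,0],1],
  [[0.06,0.15,0],[0,0,0],1],
  [[0.084,0.2,0],[0,0,0],1],
  [[0.084,0.2,0],[0,0,0],1],
])

```text
time: 49.4
position: [0.6672, 0.0225, 0.125]
tool_rot: [[0.995, -0.104, 0.001], [-0.104, -0.995, 0.003], [0.001, -0.003, -1.0]]
wrist_force: [-0.2, -0.7, 0.9]
opening: 0.0854
finger_force: 0.0
```

Request:
step_arm([
  [[0,0,0],[0,0,0],1],
  [[0,0,0],[0,0,0],1],
  [[0,0,0],[0,0,0],1],
])

```text
time: 49.78
position: [0.6656, 0.0143, 0.1253]
tool_rot: [[0.994, -0.113, -0.0], [-0.113, -0.994, -0.001], [-0.0, 0.001, -1.0]]
wrist_force: [0.3, 0.7, 0.6]
opening: 0.0853
finger_force: 0.0
```

Run:
```python
from h import *
s=st();go([.6659,.0159,-.0205],-6.4)
i=robot.camera_info("wrist");im=robot.capture("wrist");cv2.imwrite("pics/w19.png",im)
O=np.array([.6162,.0215,0]);X=np.array([.9938,-.1115,0]);Y=np.array([.1115,.9938,0])
hsv=cv2.cvtColor(im,cv2.COLOR_BGR2HSV)
for y in (.024,-.024):
    print(y,[(x,tuple(int(v) for v in hsv[tuple(proj("",O+X*x/1000+Y*y+[0,0,.018],i)[0].round().astype(int)[::-1])])[:2]) for x in range(20,70,4)])
```

```text
t 49.775 p [0.6656 0.0143 0.1253] F [0.3 0.7 0.6] op 0.0853 ff 0.0
shift [ 0.0003  0.0016 -0.1458] turn [ 0.0009 -0.0004  0.0016]
0.024 [(20, (11, 194)), (24, (11, 194)), (28, (10, 195)), (32, (10, 198)), (36, (10, 196)), (40, (11, 193)), (44, (11, 195)), (48, (11, 195)), (52, (10, 195)), (56, (11, 190)), (60, (10, 192)), (64, (10, 190)), (68, (9, 192))]
-0.024 [(20, (11, 193)), (24, (11, 191)), (28, (11, 191)), (32, (11, 193)), (36, (11, 195)), (40, (11, 193)), (44, (11, 194)), (48, (12, 190)), (52, (11, 190)), (56, (10, 198)), (60, (10, 194)), (64, (10, 194)), (68, (11, 195))]
```

Tile 2's front lies further forward than expected. I'll find the edge.

Run:
```python
from h import *
i=robot.camera_info("wrist");im=robot.capture("wrist")
O=np.array([.6162,.0215,0]);X=np.array([.9938,-.1115,0]);Y=np.array([.1115,.9938,0])
hsv=cv2.cvtColor(cv2.GaussianBlur(im,(3,3),0),cv2.COLOR_BGR2HSV)
for y in (.026,.02,-.02,-.026):
  for z in(.018,.036): print(y,z,[(x,int(hsv[tuple(proj("",O+X*x/1000+Y*y+[0,0,z],i)[0].round().astype(int)[::-1])][1])) for x in range(-20,30,2)])
for x in (.0,.03,.06,.1,.15):
  print("row x",x,[(y,int(hsv[tuple(proj("",O+X*x+Y*y/1000+[0,0,.018],i)[0].round().astype(int)[::-1])][1])) for y in range(-36,38,2) if abs(y)>18])
```

```text
0.026 0.018 [(-20, 176), (-18, 173), (-16, 175), (-14, 176), (-12, 176), (-10, 175), (-8, 176), (-6, 175), (-4, 173), (-2, 175), (0, 175), (2, 175), (4, 175), (6, 175), (8, 174), (10, 173), (12, 174), (14, 174), (16, 174), (18, 178), (20, 192), (22, 196), (24, 193), (26, 193), (28, 196)]
0.026 0.036 [(-20, 176), (-18, 176), (-16, 175), (-14, 174), (-12, 176), (-10, 175), (-8, 175), (-6, 176), (-4, 177), (-2, 174), (0, 174), (2, 175), (4, 174), (6, 175), (8, 175), (10, 175), (12, 174), (14, 175), (16, 175), (18, 174), (20, 174), (22, 174), (24, 175), (26, 184), (28, 197)]
0.02 0.018 [(-20, 176), (-18, 176), (-16, 176), (-14, 175), (-12, 180), (-10, 175), (-8, 175), (-6, 177), (-4, 175), (-2, 177), (0, 179), (2, 180), (4, 180), (6, 181), (8, 183), (10, 183), (12, 183), (14, 184), (16, 185), (18, 193), (20, 211), (22, 196), (24, 198), (26, 198), (28, 190)]
0.02 0.036 [(-20, 175), (-18, 176), (-16, 174), (-14, 175), (-12, 175), (-10, 175), (-8, 174), (-6, 176), (-4, 177), (-2, 175), (0, 175), (2, 175), (4, 175), (6, 174), (8, 175), (10, 174), (12, 176), (14, 175), (16, 175), (18, 175), (
[... 1602 characters left out ...]
), (30, 195), (32, 177), (34, 175), (36, 175)]
row x 0.06 [(-36, 173), (-34, 173), (-32, 173), (-30, 175), (-28, 179), (-26, 196), (-24, 196), (-22, 195), (-20, 196), (20, 131), (22, 179), (24, 197), (26, 197), (28, 196), (30, 196), (32, 182), (34, 173), (36, 173)]
row x 0.1 [(-36, 195), (-34, 196), (-32, 154), (-30, 116), (-28, 179), (-26, 194), (-24, 194), (-22, 192), (-20, 195), (20, 196), (22, 196), (24, 195), (26, 195), (28, 194), (30, 196), (32, 72), (34, 205), (36, 205)]
row x 0.15 [(-36, 201), (-34, 195), (-32, 172), (-30, 82), (-28, 175), (-26, 171), (-24, 177), (-22, 174), (-20, 174), (20, 177), (22, 174), (24, 171), (26, 174), (28, 171), (30, 117), (32, 200), (34, 198), (36, 181)]
```

Tile 2 lies flat with its front at x ≈ 19 mm, carried forward to the gate. I'll grip at x = 28 mm as before.

Request:
step_arm([
  [[-0.0215,0.005,-0.03],[0,0,0.002],1],
  [[-0.0215,0.005,-0.08],[0,0,0.002],1],
  [[-0.0215,0.005,-0.12],[0,0,0.002],1],
  [[-0.0215,0.005,-0.142],[0,0,0.002],1],
  [[-0.0215,0.005,-0.1455],[0,0,0.002],1],
])

```text
time: 50.5
position: [0.6433, 0.0206, -0.0218]
tool_rot: [[0.994, -0.109, -0.003], [-0.109, -0.994, -0.001], [-0.003, 0.001, -1.0]]
wrist_force: [0.8, -0.2, 0.3]
opening: 0.0855
finger_force: 0.0
```

Request:
step_arm([
  [[0,0,0],[0,0,0],0.5],
  [[0,0,0],[0,0,0],0.5],
  [[0,0,0],[0,0,0],0.5],
  [[0,0,0],[0,0,0],0.5],
], newtons=40)

```text
time: 51.0
position: [0.6451, 0.0206, -0.0189]
tool_rot: [[0.994, -0.109, 0.002], [-0.109, -0.994, -0.001], [0.002, 0.0, -1.0]]
wrist_force: [-2.2, -1.0, 8.0]
opening: 0.0587
finger_force: 43.9
```

Request:
step_arm([
  [[-0.02,0.0022,0.001],[0,0,0],0.5],
  [[-0.05,0.0056,0.001],[0,0,0],0.5],
  [[-0.08,0.009,0.001],[0,0,0],0.5],
  [[-0.115,0.0129,0.001],[0,0,0],0.5],
  [[-0.154,0.0173,0.001],[0,0,0],0.5],
])

```text
time: 51.62
position: [0.4904, 0.0385, -0.0187]
tool_rot: [[0.994, -0.109, 0.002], [-0.109, -0.994, 0.0], [0.002, -0.0, -1.0]]
wrist_force: [0.8, 0.3, -1.9]
opening: 0.0585
finger_force: 43.3
```

Request:
step_arm([
  [[0,0,0],[0,0,0],0.5],
  [[0,0,0],[0,0,0],0.9],
  [[0,0,0],[0,0,0],1],
  [[0,0,0.03],[0,0,0],1],
  [[0,0,0.06],[0,0,0],1],
])

```text
time: 52.25
position: [0.4911, 0.038, 0.0412]
tool_rot: [[0.994, -0.11, -0.0], [-0.11, -0.994, -0.001], [-0.0, 0.001, -1.0]]
wrist_force: [0.5, 0.4, 0.1]
opening: 0.0853
finger_force: 0.0
```

Request:
step_arm([
  [[0.01,-0.001,0.05],[0,0,0],1],
  [[0.03,-0.003,0.1],[0,0,0],1],
  [[0.048,-0.005,0.14],[0,0,0],1],
  [[0.048,-0.005,0.14],[0,0,0],1],
  [[0.048,-0.005,0.14],[0,0,0],1],
])

```text
time: 52.88
position: [0.5381, 0.0329, 0.1804]
tool_rot: [[0.994, -0.109, -0.001], [-0.109, -0.994, -0.001], [-0.001, 0.001, -1.0]]
wrist_force: [-0.0, 0.1, -0.5]
opening: 0.0851
finger_force: 0.0
```

Run:
```python
from h import *
s=st()
i=robot.camera_info("wrist");im=robot.capture("wrist");cv2.imwrite("pics/w20.png",im)
tile(im,i,.018)
go([.5380,.0303,-.0185],-6.4)
```

```text
t 52.875 p [0.5381 0.0329 0.1804] F [-0.   0.1 -0.5] op 0.0851 ff 0.0
blob 7835.5 ctr [538.5  32.4] size [ 60.6 119. ] ang 83.7 bbox px (251, 114, 68, 125)
blob 2178.5 ctr [ 513.6 -226.7] size [125.7  25.2] ang 7.1 bbox px (537, 113, 23, 122)
blob 1325.0 ctr [552.7 270.1] size [90.9 19.4] ang 87.9 bbox px (4, 181, 82, 23)
shift [ 0.0005 -0.0027 -0.1983] turn [ 0.0007 -0.0019 -0.0023]
```

Request:
step_arm([
  [[0,-0.0005,-0.06],[0,0,0],1],
  [[0,-0.0005,-0.12],[0,0,0],1],
  [[0,-0.0005,-0.17],[0,0,0],1],
  [[0,-0.0005,-0.195],[0,0,0],1],
  [[0,-0.0005,-0.199],[0,0,0],1],
])

```text
time: 53.55
position: [0.536, 0.0327, -0.021]
tool_rot: [[0.994, -0.108, -0.006], [-0.108, -0.994, -0.001], [-0.006, 0.002, -1.0]]
wrist_force: [0.0, -0.0, 0.7]
opening: 0.0859
finger_force: 0.0
```

Request:
step_arm([
  [[0,0,0],[0,0,0],0.5],
  [[0,0,0],[0,0,0],0.5],
  [[0,0,0],[0,0,0],0.5],
  [[0,0,0],[0,0,0],0.5],
  [[0,0,0.03],[0,0,0],0.5],
])

```text
time: 54.18
position: [0.5375, 0.0327, 0.0111]
tool_rot: [[0.994, -0.109, -0.003], [-0.109, -0.994, -0.001], [-0.003, 0.001, -1.0]]
wrist_force: [-0.1, 0.8, -1.7]
opening: 0.0584
finger_force: 44.6
```

Request:
step_arm([
  [[0,0,0.05],[0,0,0],0.5],
  [[0,0,0.1],[0,0,0],0.5],
  [[0,-0.04,0.13],[0,0,0.05],0.5],
  [[0,-0.09,0.13],[0,0,0.1],0.5],
  [[-0.005,-0.14,0.13],[0,0,0.139],0.5],
])

```text
time: 54.8
position: [0.5337, -0.1087, 0.1428]
tool_rot: [[0.999, 0.032, 0.002], [0.032, -0.999, -0.001], [0.002, 0.001, -1.0]]
wrist_force: [1.4, -0.8, -2.7]
opening: 0.0586
finger_force: 44.6
```

Request:
step_arm([
  [[-0.002,-0.055,0],[0,0,0],0.5],
  [[-0.004,-0.11,0],[0,0,0],0.5],
  [[-0.006,-0.165,0],[0,0,0],0.5],
  [[-0.008,-0.22,0],[0,0,0],0.5],
  [[-0.008,-0.26,0],[0,0,0],0.5],
])

```text
time: 55.42
position: [0.5242, -0.3703, 0.1419]
tool_rot: [[1.0, 0.027, -0.0], [0.027, -1.0, -0.001], [-0.0, 0.001, -1.0]]
wrist_force: [1.3, 0.5, -2.7]
opening: 0.0587
finger_force: 44.6
```

Request:
step_arm([
  [[0,-0.02,-0.02],[0,0,0],0.5],
  [[0,-0.04,-0.06],[0,0,0],0.5],
  [[0,-0.04,-0.1],[0,0,0],0.5],
  [[0,-0.04,-0.119],[0,0,0],0.5],
  [[0,-0.04,-0.119],[0,0,0],0.5],
])

```text
time: 56.05
position: [0.5249, -0.4055, 0.0211]
tool_rot: [[1.0, 0.031, -0.003], [0.031, -1.0, 0.002], [-0.003, -0.002, -1.0]]
wrist_force: [-0.3, 0.6, -1.4]
opening: 0.0585
finger_force: 44.6
```

Request:
step_arm([
  [[0,0,0],[0,0,0],0.5],
  [[0,0,0],[0,0,0],0.5],
])

```text
time: 56.3
position: [0.5263, -0.4076, 0.0243]
tool_rot: [[1.0, 0.03, 0.002], [0.03, -1.0, -0.002], [0.002, 0.002, -1.0]]
wrist_force: [-1.7, -1.0, -2.1]
opening: 0.0587
finger_force: 44.6
```

```bash
cat >> h.py <<'E'
def prof(im,i,cols,tz):
    hsv=cv2.cvtColor(cv2.GaussianBlur(im,(3,3),0),cv2.COLOR_BGR2HSV).astype(int)
    for c in cols:
        v=hsv[100:160,c]; o=100+np.argmax((v[:,1]>130)&(np.arange(60)>20)); d=np.diff(v[:,2]); r=[100+k for k in range(59) if abs(d[k])>15]
        print(c,"orange row",o,"tile",at("",[(c,o)],[tz],i)[0][:2].round(4),"edges",[(k,round(float(at('',[(c,k+.5)],[.03],i)[0][0]),4),int(d[k-100])) for k in r if k<145])
E
python3 - <<'E'
from h import *
s=st();go([.5252,-.4080,.0036],1.64)
i=robot.camera_info("wrist");im=robot.capture("wrist");cv2.imwrite("pics/w21.png",im)
tile(im,i,s["position"][2]+.0365)
prof(im,i,(225,235,250,284,320,335,345),s["position"][2]+.0185)
hsv=cv2.cvtColor(im,cv2.COLOR_BGR2HSV)
for r in (135,137,139): print(r,"V L",hsv[r,200:232,2].tolist(),"R",hsv[r,335:375,2].tolist())
E
```

```text
t 56.3 p [ 0.5263 -0.4076  0.0243] F [-1.7 -1.  -2.1] op 0.0587 ff 44.6
shift [-0.0011 -0.0004 -0.0207] turn [ 0.0018  0.0017 -0.0014]
blob 33893.0 ctr [ 529.8 -407.6] size [113.7  57.8] ang 1.4 bbox px (206, 146, 158, 247)
blob 20185.0 ctr [ 545.  -340.3] size [82.2 48.2] ang 1.3 bbox px (44, 144, 135, 189)
blob 3972.5 ctr [ 525.5 -294.3] size [22.8 85.4] ang 75.1 bbox px (0, 186, 45, 169)
225 orange row 144 tile [ 0.5843 -0.3818] edges [(101, 0.6008, -17), (103, 0.5999, 23), (104, 0.5995, 19), (132, 0.5875, -30), (133, 0.5871, -25)]
235 orange row 144 tile [ 0.5844 -0.3859] edges [(101, 0.6009, -16), (103, 0.6, 24), (104, 0.5996, 19), (133, 0.5872, -31), (134, 0.5867, -25)]
250 orange row 144 tile [ 0.5845 -0.3921] edges [(101, 0.601, -18), (103, 0.6002, 25), (104, 0.5998, 21), (132, 0.5878, -17), (133, 0.5874, -32), (134, 0.5869, -24)]
284 orange row 144 tile [ 0.5849 -0.4059] edges [(101, 0.6014, -22), (102, 0.601, -20)]
320 orange row 145 tile [ 0.585  -0.4206] edges [(101, 0.6019, -19), (102, 0.6015, -22)]
335 orange row 145 tile [ 0.5852 -0.4267] edges [(101, 0.6022, -19), (10
[... 374 characters left out ...]
4, 84, 84, 84, 85, 85, 85, 84, 84, 82, 84, 84, 84, 84]
137 V L [136, 137, 137, 136, 137, 136, 137, 139, 138, 139, 138, 138, 137, 139, 139, 140, 141, 141, 140, 140, 140, 139, 128, 83, 58, 61, 62, 61, 63, 61, 62, 61] R [63, 62, 59, 59, 61, 61, 60, 59, 64, 76, 84, 85, 86, 83, 85, 82, 85, 84, 84, 82, 85, 83, 84, 83, 82, 84, 83, 85, 83, 84, 85, 84, 84, 84, 83, 85, 83, 83, 83, 83]
139 V L [136, 136, 136, 137, 136, 136, 137, 138, 138, 136, 137, 138, 138, 138, 139, 141, 140, 141, 141, 141, 142, 140, 129, 84, 61, 59, 62, 61, 62, 61, 62, 60] R [60, 59, 62, 61, 60, 60, 60, 61, 63, 75, 80, 81, 83, 84, 86, 83, 83, 85, 84, 84, 83, 83, 85, 83, 84, 84, 85, 84, 83, 84, 83, 85, 84, 83, 83, 84, 84, 84, 84, 84]
```

Run:
```python
from h import *
for n in("w13","w18","w21"):
    hsv=cv2.cvtColor(cv2.imread(f"pics/{n}.png"),cv2.COLOR_BGR2HSV)
    print(n)
    for r in range(126,150,3): print(r," ".join(f"{hsv[r,c,2]:3d}" for c in range(186,386,5)))
```

```text
w13
126 126 126 124 121 122 121 121 120 122 121 119 120 120 120 117 120 119 109  54  54  52  52  60  76  76  76  78  77  77  79  77  76  76  76  76  75  75  74  74  73
129 124 125 124 123 123 122 122 121 122 121 120 120 120 119 118 119 117  56  56  56  54  54  51  74  74  77  53  55  56  62  61  61  77  78  75  75  76  76  75  72
132 124 126 125 124 126 102  92  95  93 116  90  89  89  99  99  98  97  50  50  51  49  51  50  50  56  57  53  52  52  52  53  55  69  74  71  76  75  75  74  75
135 125 124 127 127 127  75  24  43  42 102  45  45  45  44  44  43  41  43  43  45  45  43  44  44  44  44  46  43  43  45  51  51  44  26  26  76  76  78  75  76
138 123 125 125 126 127  78  24  41 117 112 113 114 114 114 130 124 125 125 122 120 115 116 118 118 116 106 101 101 100  96  96 112  50  28  25  78  78  78  77  77
141 124 124 124 126 125  87  26  38 154 152 153 152 152 137 157 157 157 156 158 157 156 157 157 157 156 156 157 157 158 158 152 197  70  29  25  77  77  77  77  76
144 124 125 125 126 124  97  25  37 158 157 158 156 157 157 157 156 156 156 157 156 156 156 155 157 158 157 156 
[... 2147 characters left out ...]
  60  61  60  85  83  83  84  85  84  83  85
138 137 137 137 136 137 137 140 143  62  61  61  64  61  61  61  60  59  63  61  64  62  61  59  61  60  59  60  61  59  60  61  62  84  83  84  85  85  84  84  85
141 136 137 136 138 137 139  78  76  53 109  92  52  55  53  53  56  55  54  54  54  55  53  52  54  55  55  53  55  56  57  63  55  56  61  67  84  83  83  83  84
144 137 135 138 138 139 139  76  80  81  84  82  82  81  80  75  76  76  75  76  76  77  76  75  76  71  72  72  68  70  68  77  71  68  53  56  85  83  84  83  84
147 135 137 137 138 138  86  84  87  87  85  86  88  89  88  86  84  86  86  87  85  84  84  86  86  86  83  87  88  85  84  85  85  84  88  86  84  84  85  85  85
```

The dark band at rows 132–137 is the tile's shadow. The true rim is at row ~140, columns 214 to 358, so the tile should go about 2 mm back. I'll correct and lower.

Request:
step_arm([
  [[-0.002,-0.0004,-0.003],[0.002,0.002,-0.001],0.5],
  [[-0.0022,-0.0004,-0.007],[0.002,0.002,-0.001],0.5],
  [[-0.0022,-0.0004,-0.011],[0.002,0.002,-0.001],0.5],
  [[-0.0022,-0.0004,-0.011],[0.002,0.002,-0.001],0.5],
])

```text
time: 56.85
position: [0.5229, -0.4075, 0.0111]
tool_rot: [[1.0, 0.029, -0.003], [0.029, -1.0, 0.002], [-0.003, -0.002, -1.0]]
wrist_force: [-0.6, 0.0, -1.8]
opening: 0.0584
finger_force: 44.6
```

Request:
step_arm([
  [[0,0,-0.002],[0,0,0],0.5],
  [[0,0,-0.004],[0,0,0],0.5],
  [[0,0,-0.005],[0,0,0],0.5],
  [[0,0,-0.005],[0,0,0],0.5],
])

```text
time: 57.35
position: [0.5232, -0.4077, 0.0066]
tool_rot: [[1.0, 0.029, -0.002], [0.029, -1.0, 0.002], [-0.002, -0.002, -1.0]]
wrist_force: [0.2, -0.2, -2.3]
opening: 0.0585
finger_force: 44.6
```

Request:
step_arm([
  [[0,0,-0.002],[0,0,0],0.5],
  [[0,0,-0.004],[0,0,0],0.5],
  [[0,0,-0.004],[0,0,0],0.5],
])

```text
time: 57.72
position: [0.523, -0.4076, 0.0024]
tool_rot: [[1.0, 0.029, -0.003], [0.029, -1.0, 0.002], [-0.003, -0.002, -1.0]]
wrist_force: [0.1, 0.4, -1.7]
opening: 0.059
finger_force: 44.6
```

Request:
step_arm([
  [[0,0,0],[0,0,0],0.8],
  [[0,0,0],[0,0,0],0.8],
  [[0,0,0],[0,0,0],0.8],
  [[0,0,0.03],[0,0,0],0.8],
  [[0,0,0.06],[0,0,0],0.5],
])

```text
time: 58.35
position: [0.523, -0.4075, 0.0631]
tool_rot: [[1.0, 0.029, -0.003], [0.029, -1.0, 0.002], [-0.003, -0.002, -1.0]]
wrist_force: [-0.5, -0.6, -0.7]
opening: 0.0517
finger_force: 0.0
```

Request:
step_arm([
  [[0,0,0],[0,0,0],0],
  [[0,0,0],[0,0,0],0],
  [[0,0,0],[0,0,0],0],
  [[0,0,0],[0,0,0],0],
  [[0,0,0],[0,0,0],0],
])

```text
time: 58.98
position: [0.523, -0.4076, 0.0622]
tool_rot: [[1.0, 0.029, -0.003], [0.029, -1.0, 0.002], [-0.003, -0.002, -1.0]]
wrist_force: [0.5, -0.8, -0.2]
opening: -0.0001
finger_force: 0.0
```

Request:
step_arm([
  [[-0.001,0,-0.03],[0,0,0],0],
  [[-0.001,0,-0.044],[0,0,0],0],
  [[-0.001,0,-0.048],[0,0,0],0],
  [[-0.001,0,-0.048],[0,0,0],0],
  [[-0.001,0,-0.048],[0,0,0],0],
])

```text
time: 59.6
position: [0.5226, -0.408, 0.0154]
tool_rot: [[1.0, 0.029, -0.001], [0.029, -1.0, 0.001], [-0.001, -0.001, -1.0]]
wrist_force: [-0.2, 0.2, 0.0]
opening: 0.0003
finger_force: 0.0
```

```bash
python3 -c "
from h import *
s=st();tile(robot.capture('wrist'),robot.camera_info('wrist'),.036)"
```

```text
t 59.6 p [ 0.5226 -0.408   0.0154] F [-0.2  0.2  0. ] op 0.0003 ff 0.0
blob 24858.5 ctr [ 525.6 -328.2] size [113.6  57.3] ang 1.3 bbox px (30, 138, 147, 223)
blob 19750.5 ctr [ 539.9 -407.2] size [86.2 58.6] ang 1.4 bbox px (212, 141, 144, 182)
blob 2190.0 ctr [ 496.4 -274.1] size [20.1 71.4] ang 74.1 bbox px (0, 244, 35, 115)
```

Request:
step_arm([
  [[0,0,-0.002],[0,0,0],0],
  [[0,0,-0.004],[0,0,0],0],
  [[0,0,-0.0055],[0,0,0],0],
  [[0,0,-0.007],[0,0,0],0],
  [[0,0,-0.0075],[0,0,0],0],
])

```text
time: 60.28
position: [0.5224, -0.4079, 0.0077]
tool_rot: [[1.0, 0.029, -0.002], [0.029, -1.0, 0.001], [-0.002, -0.001, -1.0]]
wrist_force: [-0.5, 1.2, 6.0]
opening: -0.0002
finger_force: 2.8
```

Request:
step_arm([
  [[0,0,-0.0005],[0,0,0],0],
  [[0,0,-0.001],[0,0,0],0],
])

```text
time: 60.52
position: [0.5224, -0.4079, 0.0067]
tool_rot: [[1.0, 0.029, -0.002], [0.029, -1.0, 0.001], [-0.002, -0.001, -1.0]]
wrist_force: [-0.1, 0.6, 6.4]
opening: -0.0002
finger_force: 2.9
```

Request:
step_arm([
  [[0,0,-0.0005],[0,0,0],0],
  [[0,0,-0.001],[0,0,0],0],
])

```text
time: 60.78
position: [0.5224, -0.4079, 0.0065]
tool_rot: [[1.0, 0.029, -0.002], [0.029, -1.0, 0.001], [-0.002, -0.001, -1.0]]
wrist_force: [-3.4, 1.7, 16.7]
opening: -0.0001
finger_force: 8.6
```

Request:
step_arm([
  [[0,0,0.03],[0,0,0],0],
  [[0,0,0.09],[0,0,0],0],
  [[0,0,0.15],[0,0,0],0],
  [[0,0,0.2],[0,0,0],0.3],
  [[-0.04,0,0.25],[0,0,0],0.3],
])

```text
time: 61.4
position: [0.4851, -0.4068, 0.2557]
tool_rot: [[0.999, 0.032, 0.0], [0.032, -0.999, 0.001], [0.0, -0.001, -1.0]]
wrist_force: [-1.1, -0.9, -0.7]
opening: 0.0254
finger_force: 0.0
```

Request:
step_arm([
  [[-0.03,0.03,0.03],[0,0,0],0.5],
  [[-0.05,0.07,0.04],[0,0,0],0.5],
  [[-0.05,0.084,0.04],[0,0,0],0.5],
  [[-0.05,0.084,0.04],[0,0,0],0.5],
  [[-0.05,0.084,0.04],[0,0,0],0.5],
])

```text
time: 62.02
position: [0.4335, -0.3246, 0.2934]
tool_rot: [[1.0, 0.028, -0.003], [0.028, -1.0, 0.002], [-0.003, -0.002, -1.0]]
wrist_force: [-0.2, -1.1, 1.3]
opening: 0.0428
finger_force: 0.0
```

Run:
```python
from h import *
st()
i=robot.camera_info("wrist");im=robot.capture("wrist");cv2.imwrite("pics/fin_w.png",im)
for z in(.03,.036): tile(im,i,z)
t=robot.capture("top");cv2.imwrite("pics/fin_t.png",t)
# union: dark blob inside tray
poly=proj("top",[[.4947,.4422,.018],[.511,.2044,.018],[.3576,.1944,.018],[.3378,.4266,.018]]).astype(np.int32)
m=np.zeros(t.shape[:2],np.uint8);cv2.fillPoly(m,[poly],255);m=cv2.erode(m,np.ones((7,7)))
d=((cv2.cvtColor(t,cv2.COLOR_BGR2GRAY)<95)&(m>0)).astype(np.uint8)
n,l,stt,ce=cv2.connectedComponentsWithStats(d)
for k in range(1,n):
    if stt[k,4]>20: print("dark",stt[k],ce[k],at("top",[ce[k]],[.03])[0].round(3))
# shutter red band in scene and top
for name in("scene","top"):
    a=robot.capture(name);h=cv2.cvtColor(a,cv2.COLOR_BGR2HSV);r=((h[...,0]>172)|(h[...,0]<5))&(h[...,1]>130)&(h[...,2]>60)
    n,l,stt,ce=cv2.connectedComponentsWithStats(r.astype(np.uint8))
    q=proj(name,[[.58,.39,.09],[.58,.24,.09]]);print(name,"expected near",q.round().tolist(),[(stt[k].tolist(),ce[k].round().tolist()) for k in range(1,n) if stt[k,4]>15])
```

```text
t 62.025 p [ 0.4335 -0.3246  0.2934] F [-0.2 -1.1  1.3] op 0.0428 ff 0.0
blob 20498.5 ctr [ 519.9 -323.5] size [118.6 226.1] ang 1.4 bbox px (185, 29, 203, 109)
blob 20498.5 ctr [ 519.8 -323.5] size [116.9 222.9] ang 1.4 bbox px (185, 29, 203, 109)
dark [186 249  12  21  87] [193.3908046  258.31034483] [0.427 0.248 0.03 ]
dark [177 254  14  14 151] [183.51655629 260.45695364] [0.421 0.271 0.03 ]
scene expected near [[352.0, 129.0], [328.0, 156.0]] [([331, 51, 103, 80, 5547], [379.0, 89.0]), ([325, 128, 27, 27, 102], [338.0, 141.0])]
top expected near [[131.0, 190.0], [196.0, 192.0]] [([0, 130, 43, 135, 4720], [17.0, 193.0]), ([133, 190, 63, 5, 82], [164.0, 192.0])]
```

The three tiles measure 119 × 226 mm as a group (flush fit expected 120 × 228), centred on the frame. The shutter's red band is where it should be, and the union is inside the tray. Handing in.

```bash
python3 -c "
from cell import robot
print(robot.hand_in())"
```

```text
the job is handed in; nothing more can be done
None
```

I handed the job in at about 62 s with the union in the tray, the shutter leaning on the rail and all three tiles pressed to their stops in the bays; the hand-in returned no verdict.

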